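# Load a battery case, cover it and switch it back in

## Task

Isolate the blue battery case by pulling the black disconnect knob on its front all the way out, and leave it out while you work: set every loose battery cell down gently, upright, on the floor of the case, lay the white insulating plate level over them on the case's four corner posts, then lower the hinged lid gently until it is fully closed. Only when the lid is down, push the disconnect knob fully home again. Leave the other things on the bench where they are.

Things in the scene. Friction and masses are not known exactly. Their poses are not given: they have to be found in the camera images.
- case: Blue open-topped steel box fixed to the bench, 170 (x) by 250 (y) by 95 mm high, walls and floor 5 mm. Origin: centre of its underside; the -x face is the front (with the knob), the lid hinges on the top of the +x wall. In each inner corner stands a grey post 16 by 16 mm, its top 62 mm above the case's underside; the insulating plate rests on these.
- knob_grip (a point): Middle of the black disconnect knob on the case's front: a round grip 26 mm across and 26 mm long, axis level along the case's x, with a 36 mm flange at its outer end (outer face 16 mm from this point) and 8 mm of bare stem behind its inner end. Home, this point is at x -116, y -55, z 70 mm in the case's frame.
- knob (a joint): How far the knob is pulled out, along the case's -x: 0 = home, 0.032 m = fully out. A sprung detent half way (about 8 N to get over) holds it at either end.
- lid (a joint): Opening angle of the lid: 0 = closed, about 1.6 rad = standing upright, 1.9 at most. A stiff hinge holds it at any angle (about 4 N at the free edge moves it down).
- lid_hinge (a point): Point on the lid's hinge axis (which runs along the case's y), middle of the case's far top edge: x 85, y 0, z 95.5 mm in the case's frame.
- lid_edge (a point): Middle of the lid's free edge, mid-thickness. The lid is a blue plate 170 mm from hinge to free edge, 250 mm wide, 8 mm thick. On its outer side, 30 mm from the free edge at mid width, a small round black pull knob stands 43 mm off.
- plate: White insulating plate 150 (x) by 230 (y) by 6 mm with a grey grip bar on its middle, 60 mm along x, 14 mm wide (y), top 26 mm above the plate's underside. Origin: centre of its underside. It fits inside the case walls with 5 mm to spare all round, its x along the case's x, and lies on the posts, underside 62 mm above the case's underside.
- cell1: Prismatic battery cell, an aluminium block 64 mm (x) by 40 mm (y) by 50 mm high with a black top and two round terminals 3 mm high. Origin: centre of its underside, z up when it stands upright. Absent in some runs.
- cell2: Prismatic battery cell, an aluminium block 64 mm (x) by 40 mm (y) by 50 mm high with a black top and two round terminals 3 mm high. Origin: centre of its underside, z up when it stands upright. Absent in some runs.
- cell3: Prismatic battery cell, an aluminium block 64 mm (x) by 40 mm (y) by 50 mm high with a black top and two round terminals 3 mm high. Origin: centre of its underside, z up when it stands upright. Absent in some runs.
- cell4: Prismatic battery cell, an aluminium block 64 mm (x) by 40 mm (y) by 50 mm high with a black top and two round terminals 3 mm high. Origin: centre of its underside, z up when it stands upright. Absent in some runs.
- cup: Yellow plastic cup, 72 mm across, 85 mm high. Bystander: leave it alone. Origin: centre of its underside.
- tape_roll: Roll of paper tape lying flat, 90 mm across, 24 mm high. Bystander: leave it alone. Origin: centre of its underside.
- meter: Yellow hand meter lying on its back, 85 by 150 by 35 mm. Bystander: leave it alone. Origin: centre of its underside.
- screwdriver: Screwdriver with black handle, 200 mm long. Bystander: leave it alone. Origin: centre of its underside.
- bolt_jar: Small clear jar with a steel cap, 56 mm across, 60 mm high. Bystander: leave it alone. Origin: centre of its underside.
- wrench: Steel spanner, 180 mm long. Bystander: leave it alone. Origin: centre of its underside.
There are look-alikes about, which are no part of the job. What is shaped like the cell2 but orange or yellow is not meant.

How it is judged:
By the outcome, as a careful person would: the job done as asked, in the order asked, and still so for the second after the job is handed in, with the robot touching nothing.
Of cell1, cell2, cell3, cell4 only 2 to 4 are there at a start; the rules pass over those that are not, and their reading is None.
At some moment in a run one of cell1, cell2, cell3, cell4 may be knocked a few centimetres aside while the robot is not near it.
It also fails if it takes over 210 s, if anything falls off the work surface, if the arm or the gripper's body presses on something with over 40 N, if the wrist force passes 120 N, or if a joint passes its speed limit or range.

## Robot

A 6-joint arm with a two-finger parallel gripper is mounted at the origin on the work surface. World frame = base frame: x ahead of the robot, y to its left, z up, the work surface at z = 0. Lengths are in m, angles in rad, forces in N, time in s.
With the tool pointing down it reaches from about 0.325 to 0.85 m from the base axis. Payload 15.5 kg.
Tool frame: the origin (TCP) lies between the finger pads; the fingertips stand 14 mm ahead of it and the grasp point (between the pads) lies 5 mm behind it; z points along the fingers, y is the direction in which the jaws open and shut (so a half turn about z gives the same grasp; the last joint's range is limited). The gripper opens to 91 mm and grips with 3 to 60 N. Pads are 32 mm wide; open, the fingers measure 118 mm over their backs; the gripper's body (76 mm by 178 mm) begins 60 mm behind the grasp point.
Start: joints at [-1.216, 0.494, 1.345, -0, 1.302, -0.096], TCP at [0.272, -0.563, 0.228] pointing down, gripper open.
Joint ranges: [-2.91, 2.91], [-0.82, 2.16], [0.22, 2.67], [-1.22, 4.37], [0.12, 2.79], [-3.08, 3.08]. Speed limits (rad/s): [1.89, 1.89, 2.57, 3.01, 3.01, 3.01].

## Interface

Orientations are given as a unit quaternion [x, y, z, w].
In Python, from bench import sensors, eyes, job gives the robot as it stands. The module is installed in compiled form; this text tells all that it offers.
- The arm moves only by the tool send_rows, never from a script. Its arguments are lists of equal length, an entry for each row: "travel": the shift along the tool's x, y, z normalised to -1 to 1, where 1 is 5 cm, a list of three; "twist": the turn, a rotation vector about the tool's x, y, z normalised to -1 to 1, where 1 is 0.12 rad, a list of three; "grip": the gripper command: -1 is fully open, 1 is shut, values between are in proportion. In form: {"travel": [[tx, ty, tz], ...], "twist": [[wx, wy, wz], ...], "grip": [grip, ...]}. A call has 1 to 8 rows; each row shifts and turns the commanded pose from where the row before left it, along the tool's axes as they then stand; what a row does not reach is not made up. A row lasts 1/10 s, in which the tool goes at most 50 mm and 8.59 degrees, less where a joint would pass 70% of its speed; a pose out of reach is approached as far as the arm can. A call with a number of a shift or a turn outside -1 to 1 is refused whole. A call with a gripper value outside its range is refused whole. The fingers move at their own pace and stop on an object; "force" is the grip in N (left out, the last holds). Time passes only in rows, so rows that do not move let the fingers close. It gives the time, the measured TCP pose, the force and the opening at its end, in the units of the state.
- sensors.state(): the state, without advancing time (a new reading comes with each control period).
- eyes.snapshot(name): name is "scene" or "top"; returns a dict with "color" (480x640x3 uint8, blue, green, red), "mtx" (3x3 intrinsics, pixels), "origin" and "rotation" of the camera in the world. Camera axes: x right, y down, z forward; pixel columns grow to the right and rows downward; lengths in m; the calibration is good to about 2 mm. A picture is of the moment at which its call begins. There is no depth.
- job.finish_job(): hands the job in, once; it reports no verdict.
The state is a dict: "time_s": time; "qpos": joint angles; "joint_velocities": joint speeds; "joint_torque": joint torques, N m; "tcp_pos": TCP position; "orientation": TCP orientation; "wrist_force": force on the tool from outside, world axes, zero at the start; "ft_torque": the same for the moment, N m; "finger_gap": opening from 0.0 (shut) to 1.0 (fully open).
Only numpy, scipy, OpenCV 4.12 (cv2) and the standard library are available. Lean on these libraries where they do the work, as an engineer would, in place of code of your own. Each camera call takes 0.05 s, during which the arm holds its last target.

## Working session

There is one attempt and no reset: what is moved stays moved. The work goes in short steps, Python scripts to look and compute and a tool call to move; the robot and the scene stay as the last step left them, time stands still between calls to the robot, and variables do not carry over. Pictures are saved under pics/ and viewed, and the job is handed in when it is done.

Besides the shell and the picture viewer there is one more tool, called after "Emit:" by a JSON object that holds its "op" and its "data". send_rows: Moves the arm, as the interface text tells. Scaled input: -1 to 1 covers 5 cm each way for a shift and 0.12 rad each way for a turn. Its arguments: {"type":"object","properties":{"travel":{"type":"array"},"twist":{"type":"array"},"grip":{"type":"array"},"force":{"type":"number"}},"required":["travel","twist","grip"]}

```bash
mkdir -p pics; ls
cat > h.py <<'E'
import numpy as np, cv2
from bench import sensors, eyes, job
def snap(n,f):
    s=eyes.snapshot(n); cv2.imwrite('pics/'+f+'.png',s['color']); return s
def ray(s,u,v):
    d=np.linalg.inv(s['mtx'])@np.array([u,v,1.0]); R=np.array(s['rotation']).reshape(3,3)
    return np.array(s['origin']),R@d
def onz(s,u,v,z):
    o,d=ray(s,u,v); return o+d*(z-o[2])/d[2]
def proj(s,p):
    R=np.array(s['rotation']).reshape(3,3); c=R.T@(np.array(p)-np.array(s['origin'])); q=s['mtx']@c; return q[:2]/q[2]
E
python3 - <<'E'
from h import *
np.set_printoptions(precision=4,suppress=True)
for n in('scene','top'):
    s=snap(n,n+'0'); print(n,s['mtx'],s['origin'],s['rotation'])
print(sensors.state())
E
```

```text
pics
scene [[464.0349   0.     320.2102]
 [  0.     464.0349 241.3702]
 [  0.       0.       1.    ]] [ 1.1506 -0.1913  1.0281] [ 0.7737  0.5538 -0.1827 -0.2478]
top [[466.5936   0.     329.404 ]
 [  0.     466.5936 240.331 ]
 [  0.       0.       1.    ]] [0.4437 0.0015 1.1818] [ 0.7137 -0.6992  0.025  -0.0326]
{'time_s': 0.1, 'qpos': array([-1.2155,  0.4942,  1.3461, -0.    ,  1.3025, -0.0955]), 'joint_velocities': array([ 0.001 , -0.0016, -0.0013, -0.0006,  0.    ,  0.0016]), 'joint_torque': array([  0.0012, -88.0243, -38.2545,   0.0706,   0.0483,  -0.0001]), 'tcp_pos': array([ 0.2722, -0.5623,  0.2274]), 'orientation': array([ 0.9747,  0.2235, -0.0001, -0.0005]), 'wrist_force': array([-0.3443,  0.5754, -0.477 ]), 'ft_torque': array([ 0.0718, -0.0558, -0.0118]), 'finger_gap': 1.0002121040327447}
```

Rotation is a quaternion.

```bash
sed -i 's/np.array(s\[.rotation.\]).reshape(3,3)/Rot.from_quat(s["rotation"]).as_matrix()/; 1a from scipy.spatial.transform import Rotation as Rot\nnp.set_printoptions(precision=4,suppress=True)' h.py; cat h.py
```

```text
import numpy as np, cv2
from scipy.spatial.transform import Rotation as Rot
np.set_printoptions(precision=4,suppress=True)
from bench import sensors, eyes, job
def snap(n,f):
    s=eyes.snapshot(n); cv2.imwrite('pics/'+f+'.png',s['color']); return s
def ray(s,u,v):
    d=np.linalg.inv(s['mtx'])@np.array([u,v,1.0]); R=Rot.from_quat(s["rotation"]).as_matrix()
    return np.array(s['origin']),R@d
def onz(s,u,v,z):
    o,d=ray(s,u,v); return o+d*(z-o[2])/d[2]
def proj(s,p):
    R=Rot.from_quat(s["rotation"]).as_matrix(); c=R.T@(np.array(p)-np.array(s['origin'])); q=s['mtx']@c; return q[:2]/q[2]
```

View pics/scene0.png

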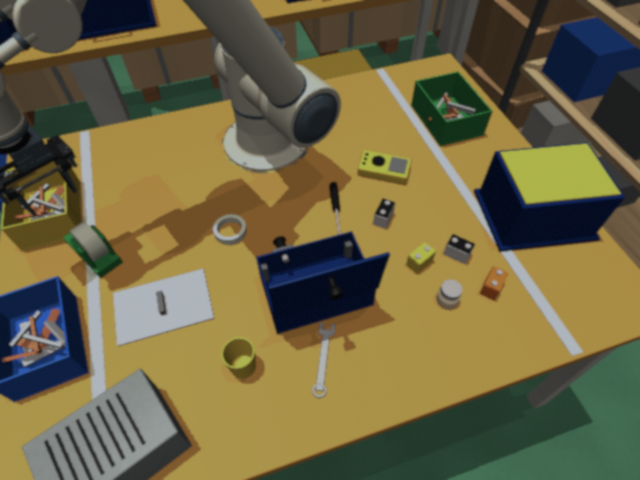

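View pics/top0.png

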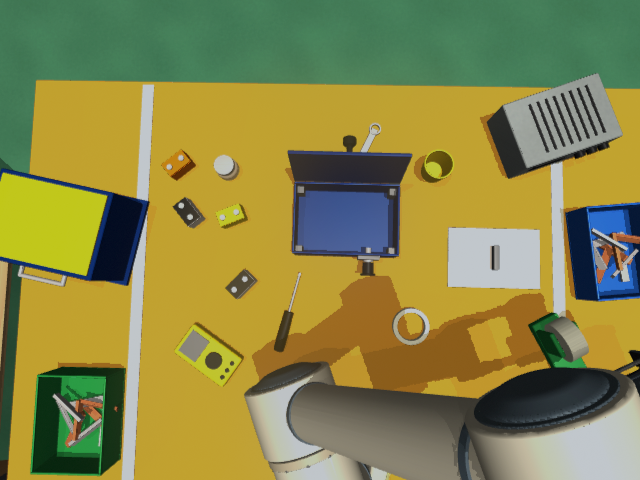

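The cell candidates in the top view are black-topped at (188,212) and (241,284), yellow at (230,215), and orange at (178,163). I choose the two black-topped ones and check them in a close crop.

Run:
```python
import cv2,numpy as np
t=cv2.imread('pics/top0.png'); s=cv2.imread('pics/scene0.png')
a=cv2.resize(t[140:310,150:290],None,fx=4,fy=4,interpolation=cv2.INTER_CUBIC)[:600]
cv2.imwrite('pics/c1.png',a[:, :560])
b=cv2.resize(t[130:290,270:430],None,fx=3.7,fy=3.7,interpolation=cv2.INTER_CUBIC)
cv2.imwrite('pics/c2.png',b)
c=cv2.resize(s[220:340,240:400],None,fx=4.8,fy=4.8,interpolation=cv2.INTER_CUBIC)
cv2.imwrite('pics/c3.png',c)
```

```text
(no output)
```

View pics/c1.png

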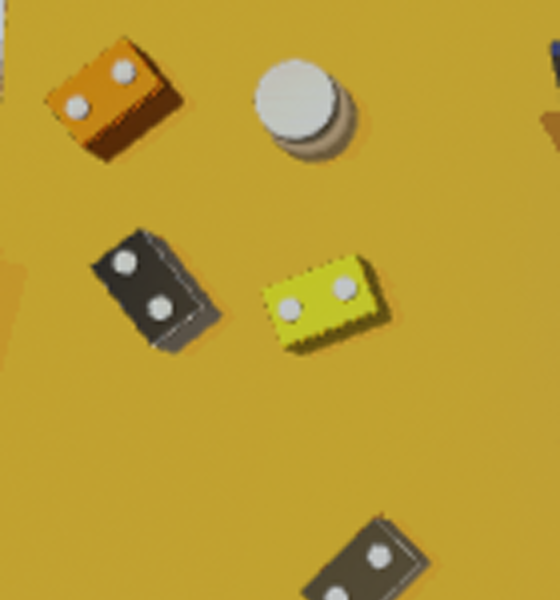

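View pics/c2.png

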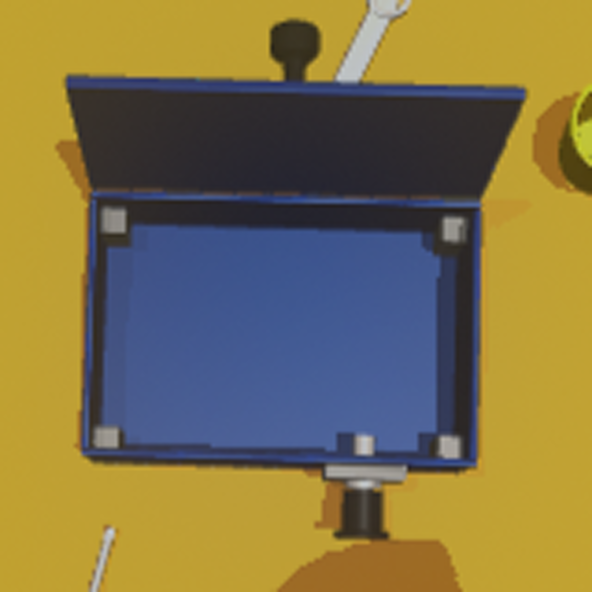

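View pics/c3.png

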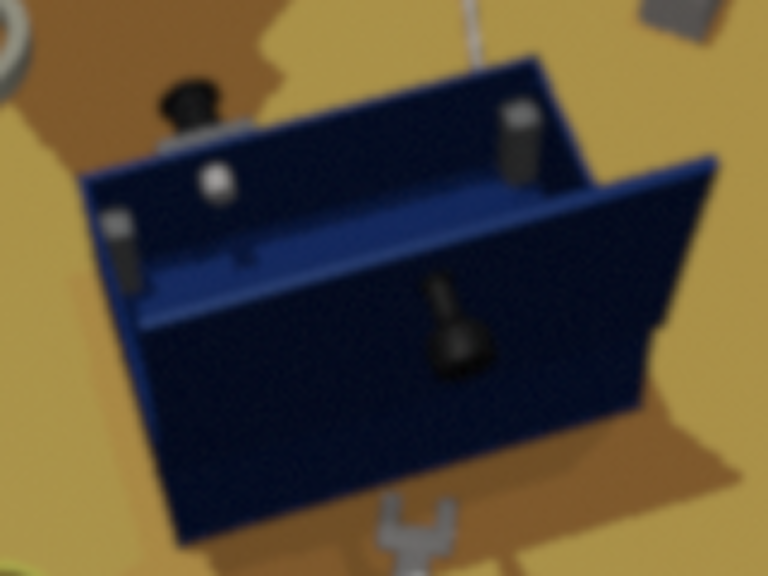

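```bash
cat > m1.py <<'E'
from h import *
s=eyes.snapshot('top'); 
P=[(115,222),(454,231),(107,437),(449,446)]  # left=+y, up=+x
W=np.array([onz(s,270+u/3.7-.3,130+v/3.7-.3,.062)[:2] for u,v in P]); print(W)
L=np.array([(72,112),(72,-112),(-72,112),(-72,-112)])/1e3
c=W.mean(0); Lw=L; H=Lw.T@(W-c); th=np.arctan2(H[0,1]-H[1,0],H[0,0]+H[1,1]); print('case c',c,'yaw',th)
R=np.array([[np.cos(th),-np.sin(th)],[np.sin(th),np.cos(th)]]); print('res',W-(c+L@R.T))
F=[(82,456),(476,466)]
for u,v in F: print('rim front', onz(s,270+u/3.7-.3,130+v/3.7-.3,.095)[:2])
print('exp',c+R@[-.085,.125],c+R@[-.085,-.125])
print('knob exp',c+R@[-.116,-.055],'proj',proj(s,[*(c+R@[-.116,-.055]),.07]),' meas crop',(362,510),270+362/3.7,130+510/3.7)
# cells: dark top mask
im=s['color'].astype(int)
hsv=cv2.cvtColor(s['color'],cv2.COLOR_BGR2HSV)
print('cells')
for (u0,v0) in [(188,212),(241,284)]:
    x0,y0=u0-25,v0-25
    sub=hsv[y0:y0+50,x0:x0+50]
    m=((sub[...,1]<130)).astype(np.uint8)  # whole block non-bench
    cn,_=cv2.findContours(m,cv2.RETR_EXTERNAL,cv2.CHAIN_APPROX_NONE); cc=max(cn,key=cv2.contourArea)
    sub2=s['color'][y0:y0+50,x0:x0+50]
    big=cv2.resize(sub2,None,fx=8,fy=8,interpolation=cv2.INTER_CUBIC)
    cv2.imwrite(f'pics/cell_{u0}.png',big)
    # terminals: bright low-sat
    t=((sub[...,2]>150)&(sub[...,1]<70)).astype(np.uint8)
    n,lab,st,cen=cv2.connectedComponentsWithStats(t)
    for i in range(1,n):
        if st[i,4]>5: print(st[i,4],cen[i]+[x0,y0],onz(s,*(cen[i]+[x0,y0]),.053))
# plate
m=cv2.inRange(hsv,(0,0,150),(180,60,255)); m[:, :440]=0; m[:,550:]=0; m[:215]=0; m[300:]=0
m=cv2.morphologyEx(m,cv2.MORPH_CLOSE,np.ones((25,25)))
cn,_=cv2.findContours(m,cv2.RETR_EXTERNAL,cv2.CHAIN_APPROX_NONE); cc=max(cn,key=cv2.contourArea)
r=cv2.minAreaRect(cc); print(r)
B=np.array([onz(s,*p,.006)[:2] for p in cv2.boxPoints(r)]); print('plate',B,B.mean(0),np.linalg.norm(np.diff(B,axis=0),axis=1))
e=B[1]-B[0]
for i in range(4): 
    e=B[(i+1)%4]-B[i]; print(np.degrees(np.arctan2(e[1],e[0])))
E
python3 m1.py
```

```text
[[ 0.6571  0.0867]
 [ 0.6553 -0.1358]
 [ 0.5155  0.0883]
 [ 0.5141 -0.1339]]
case c [ 0.5855 -0.0237] yaw -0.00845413165288573
res [[-0.0014 -0.001 ]
 [-0.0012  0.0005]
 [ 0.001  -0.0007]
 [ 0.0016  0.0012]]
rim front [0.501  0.1012]
rim front [ 0.4998 -0.147 ]
exp [0.5015 0.102 ] [ 0.4994 -0.148 ]
knob exp [ 0.469  -0.0777] proj [367.5901 268.4872]  meas crop (362, 510) 367.8378378378378 267.8378378378378
cells
22 [180.9091 205.0909] [0.615  0.3803 0.053 ]
22 [189.6364 216.5909] [0.5871 0.3575 0.053 ]
21 [244.381  278.7619] [0.4385 0.2181 0.053 ]
22 [233.6818 289.1364] [0.413 0.243 0.053]
((493.5, 258.0), (60.0, 91.0), 90.0)
plate [[ 0.5768 -0.2838]
 [ 0.5814 -0.5128]
 [ 0.4307 -0.5104]
 [ 0.4259 -0.2839]] [ 0.5037 -0.3977] [0.229  0.1507 0.2266]
-88.86634368103931
179.10904138128942
91.20682402690606
0.01220066146802581
```

Both views agree. Only the two black-topped cells are real, and yellow and orange are decoys. The case fit residuals are ≤2 mm. Next I square the tool and go to the knob.

Emit:
{"op": "send_rows", "data": {"travel": [[0,0,0],[0,0,0],[0,0,0],[0,0,0],[0.25,-0.6,0],[0.25,-0.6,0],[0.25,-0.6,0],[0.25,-0.6,0]], "twist": [[0,0,0.94],[0,0,0.94],[0,0,0.94],[0,0,0.94],[0,0,0],[0,0,0],[0,0,0],[0,0,0]], "grip": [-0.4,-0.4,-0.4,-0.4,-0.4,-0.4,-0.4,-0.4], "force": 30}}

```text
time_s: 0.95
tcp_pos: [0.3226, -0.4413, 0.2277]
orientation: [1.0, -0.0, -0.0, -0.0]
wrist_force: [-0.1, -0.6, 0.0]
finger_gap: 0.702
```

Emit:
{"op": "send_rows", "data": {"travel": [[0.25,-0.6,0],[0.25,-0.6,0],[0.25,-0.6,0],[0.25,-0.6,0],[0.25,-0.6,0],[0.25,-0.6,0],[0.25,-0.6,0],[0.25,-0.6,0]], "twist": [[0,0,0],[0,0,0],[0,0,0],[0,0,0],[0,0,0],[0,0,0],[0,0,0],[0,0,0]], "grip": [-0.4,-0.4,-0.4,-0.4,-0.4,-0.4,-0.4,-0.4]}}

```text
time_s: 1.75
tcp_pos: [0.4227, -0.2013, 0.2279]
orientation: [1.0, -0.0, -0.0, -0.0]
wrist_force: [-0.1, 0.4, 0.4]
finger_gap: 0.697
```

Emit:
{"op": "send_rows", "data": {"travel": [[0.2,-0.5,0],[0.2,-0.5,0],[0.2,-0.5,0],[0.2,-0.5,0],[0.16,-0.47,0],[0,0,0.5],[0,0,0.5],[0,0,0.3]], "twist": [[0,0,0],[0,0,0],[0,0,0],[0,0,0],[0,0,0],[0,0,0],[0,0,0],[0,0,0]], "grip": [-0.4,-0.4,-0.4,-0.4,-0.4,-0.4,-0.4,-0.4]}}

```text
time_s: 2.55
tcp_pos: [0.4699, -0.0787, 0.1614]
orientation: [1.0, 0.0, -0.001, -0.0]
wrist_force: [-0.0, -0.5, -0.0]
finger_gap: 0.698
```

Run:
```python
from h import *
s=snap('top','top1'); s2=snap('scene','scene1'); print(sensors.state()['tcp_pos'])
```

```text
[ 0.4693 -0.0787  0.1613]
```

View pics/top1.png

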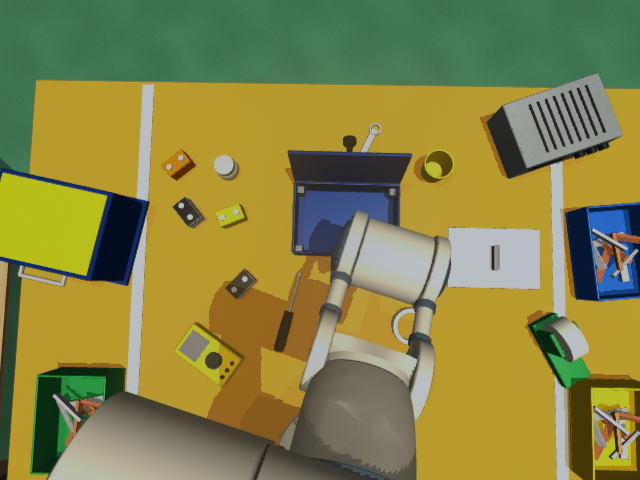

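View pics/scene1.png

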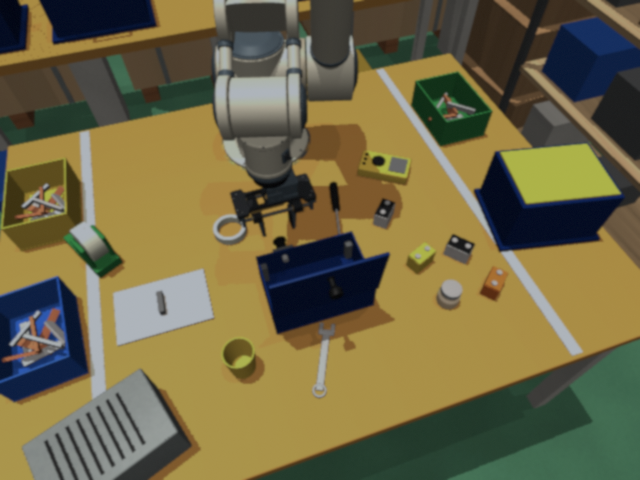

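The whole bench has now been seen and there are exactly two cells, at top-view pixels (188,212) and (241,284). Now down onto the knob.

Emit:
{"op": "send_rows", "data": {"travel": [[0.04,0,0.3],[0,0,0.4],[0,0,0.4],[0,0,0.4],[0,0,0.25],[0,0,0.17],[0,0,0],[0,0,0]], "twist": [[0,0,0],[0,0,0],[0,0,0],[0,0,0],[0,0,0],[0,0,0],[0,0,0],[0,0,0]], "grip": [-0.4,-0.4,-0.4,-0.4,-0.4,-0.4,-0.4,-0.4]}}

```text
time_s: 3.45
tcp_pos: [0.4729, -0.0793, 0.0675]
orientation: [1.0, -0.0, 0.0, 0.0]
wrist_force: [0.2, 0.5, -0.3]
finger_gap: 0.699
```

Emit:
{"op": "send_rows", "data": {"travel": [[0,0,0],[0,0,0],[0,0,0],[0,0,0],[0,0,0],[0,0,0]], "twist": [[0,0,0],[0,0,0],[0,0,0],[0,0,0],[0,0,0],[0,0,0]], "grip": [1,1,1,1,1,1], "force": 35}}

```text
time_s: 4.05
tcp_pos: [0.4708, -0.0765, 0.0668]
orientation: [1.0, -0.001, -0.001, -0.002]
wrist_force: [-3.7, 29.5, 1.0]
finger_gap: 0.275
```

Emit:
{"op": "send_rows", "data": {"travel": [[0,-0.03,0],[0,-0.03,0],[0,0,0]], "twist": [[0,0,0],[0,0,0],[0,0,0]], "grip": [1,1,1]}}

```text
time_s: 4.35
tcp_pos: [0.4708, -0.0761, 0.0668]
orientation: [1.0, -0.0, -0.001, -0.0]
wrist_force: [-9.4, -5.8, -1.6]
finger_gap: 0.274
```

Emit:
{"op": "send_rows", "data": {"travel": [[-0.08,0,0],[-0.08,0,0],[-0.08,0,0],[-0.08,0,0],[-0.08,0,0],[-0.08,0,0]], "twist": [[0,0,0],[0,0,0],[0,0,0],[0,0,0],[0,0,0],[0,0,0]], "grip": [1,1,1,1,1,1]}}

```text
time_s: 4.95
tcp_pos: [0.4475, -0.076, 0.0669]
orientation: [1.0, -0.0, -0.001, -0.0]
wrist_force: [-3.0, -0.3, -3.2]
finger_gap: 0.276
```

Emit:
{"op": "send_rows", "data": {"travel": [[-0.06,0,0],[-0.06,0,0],[-0.04,0,0],[0,0,0]], "twist": [[0,0,0],[0,0,0],[0,0,0],[0,0,0]], "grip": [1,1,1,1]}}

```text
time_s: 5.35
tcp_pos: [0.4412, -0.0759, 0.0669]
orientation: [1.0, -0.0, 0.001, -0.0]
wrist_force: [3.6, 7.2, -11.4]
finger_gap: 0.275
```

Emit:
{"op": "send_rows", "data": {"travel": [[-0.04,0,0],[-0.04,0,0],[0,0,0]], "twist": [[0,0,0],[0,0,0],[0,0,0]], "grip": [1,1,1]}}

```text
time_s: 5.65
tcp_pos: [0.441, -0.0761, 0.0671]
orientation: [1.0, -0.001, 0.004, 0.0]
wrist_force: [25.1, 19.7, -29.4]
finger_gap: 0.279
```

The stop is reached: x stays put and the force rose to 25 N. I release and rise.

Emit:
{"op": "send_rows", "data": {"travel": [[0.06,0,0],[0,0,0],[0,0,0],[0,0,0],[0,0,-0.3],[0,0,-0.5],[0,0,-0.7],[0,0,-0.7]], "twist": [[0,0,0],[0,0,0],[0,0,0],[0,0,0],[0,0,0],[0,0,0],[0,0,0],[0,0,0]], "grip": [1,-0.4,-0.4,-0.4,-0.4,-0.4,-0.4,-0.4]}}

```text
time_s: 6.45
tcp_pos: [0.439, -0.0761, 0.1781]
orientation: [1.0, -0.0, -0.0, -0.0]
wrist_force: [1.1, -1.0, -0.5]
finger_gap: 0.703
```

```bash
cat > cell.py <<'E'
from h import *
import sys
def cells(s,tag):
    hsv=cv2.cvtColor(s['color'],cv2.COLOR_BGR2HSV); im=s['color']
    # terminals: small bright blobs surrounded by black
    t=((hsv[...,2]>140)&(hsv[...,1]<80)).astype(np.uint8)
    n,lab,st,cen=cv2.connectedComponentsWithStats(t); L=[]
    for i in range(1,n):
        if 8<st[i,4]<45 and st[i,2]<9 and st[i,3]<9:
            x,y,w,h=st[i,:4]; b=hsv[max(0,y-2):y+h+2,max(0,x-2):x+w+2]; ring=lab[max(0,y-2):y+h+2,max(0,x-2):x+w+2]!=i
            if np.median(b[...,2][ring])<100 and 100<cen[i][0]<560 and cen[i][1]<400: L.append((cen[i],onz(s,*cen[i],.053)))
    for i in range(len(L)):
        for j in range(i):
            d=L[i][1]-L[j][1]; l=np.linalg.norm(d)
            if .025<l<.045: print(tag,'cell',(L[i][1]+L[j][1])[:2]/2,'yaw',np.arctan2(d[1],d[0]),'sep',l,(L[i][0]+L[j][0])/2)
if __name__=='__main__':
    tag=sys.argv[1]
    s=snap('top','top'+tag); cells(s,'top'); s=snap('scene','scene'+tag); cells(s,'scene')
    print(sensors.state()['tcp_pos'])
E
python3 cell.py 2
```

```text
top cell [0.6011 0.3689] yaw -2.458803930120981 sep 0.03602732877517878 [185.2727 210.8409]
top cell [0.4255 0.2306] yaw 2.368940867651527 sep 0.035630066449383234 [238.9852 284.0623]
[ 0.4413 -0.0768  0.1807]
```

View pics/scene2.png

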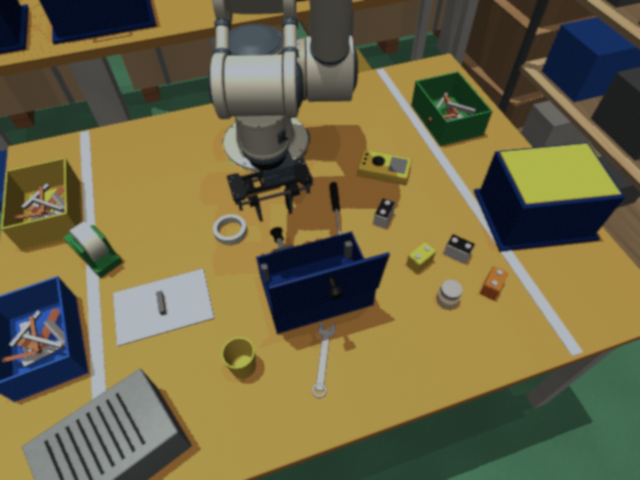

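Emit:
{"op": "send_rows", "data": {"travel": [[0,0,0],[0,0,0],[0,0,0],[0,0,0],[0,0,0],[0,0,0],[0,0,0]], "twist": [[0,0,-0.95],[0,0,-0.95],[0,0,-0.95],[0,0,-0.95],[0,0,-0.95],[0,0,-0.95],[0,0,-0.95]], "grip": [-1,-1,-1,-1,-1,-1,-1]}}

```text
time_s: 7.25
tcp_pos: [0.4392, -0.0761, 0.1765]
orientation: [0.921, 0.39, -0.0, -0.0]
wrist_force: [0.1, 0.5, 0.4]
finger_gap: 0.997
```

Emit:
{"op": "send_rows", "data": {"travel": [[0.5,-0.54,0],[0.6,-0.65,0],[0.6,-0.65,0],[0.6,-0.65,0],[0.6,-0.65,0],[0.6,-0.65,0],[0.5,-0.54,0],[0.19,-0.16,0]], "twist": [[0,0,0],[0,0,0],[0,0,0],[0,0,0],[0,0,0],[0,0,0],[0,0,0],[0,0,0]], "grip": [-1,-1,-1,-1,-1,-1,-1,-1]}}

```text
time_s: 8.05
tcp_pos: [0.4244, 0.2333, 0.1765]
orientation: [0.921, 0.389, -0.0, -0.0]
wrist_force: [0.4, 1.1, -0.0]
finger_gap: 0.999
```

```bash
cat > go.py <<'E'
from h import *
import sys
# go.py x y z yaw : remaining in tool units
x,y,z,yaw=map(float,sys.argv[1:5])
st=sensors.state(); p=st['tcp_pos']; R=Rot.from_quat(st['orientation']).as_matrix()
cy=np.arctan2(R[1,0],R[0,0]); print('tcp',p,'yaw',cy,'tilt z',R[:,2],'F',st['wrist_force'],'gap mm',st['finger_gap']*91,'q6',st['qpos'][5])
d=R.T@(np.array([x,y,z])-p); print('travel units now',d/.05,' twist z units',(cy-yaw)/.12)
c,s=np.cos(yaw),np.sin(yaw); dw=np.array([x,y,z])-p
print('travel units after turn',np.array([c*dw[0]+s*dw[1], s*dw[0]-c*dw[1], -dw[2]])/.05)
E
python3 go.py .4255 .2306 .034 .798; sed -i 's/^    s=snap(.scene.*$/    None/' cell.py; python3 cell.py 3
```

```text
tcp [0.4244 0.2333 0.1765] yaw 0.800127423553814 tilt z [-0.0002  0.0003 -1.    ] F [ 0.3539  1.1214 -0.0431] gap mm 90.90828359065367 q6 1.1494810192217255
travel units now [-0.025   0.0542  2.8504]  twist z units 0.017728529615116766
travel units after turn [-0.0245  0.0533  2.8504]
top cell [0.6011 0.3689] yaw -2.458803930120981 sep 0.03602732877517878 [185.2727 210.8409]
[0.4249 0.2317 0.1765]
```

Emit:
{"op": "send_rows", "data": {"travel": [[-0.01,0.03,0.4],[0,0,0.5],[0,0,0.5],[0,0,0.5],[0,0,0.5],[0,0,0.3],[0,0,0.15],[0,0,0]], "twist": [[0,0,0],[0,0,0],[0,0,0],[0,0,0],[0,0,0],[0,0,0],[0,0,0],[0,0,0]], "grip": [-1,-1,-1,-1,-1,-1,-1,-1]}}

```text
time_s: 8.95
tcp_pos: [0.4256, 0.2281, 0.0338]
orientation: [0.922, 0.388, -0.001, 0.0]
wrist_force: [0.3, -0.6, 0.5]
finger_gap: 0.998
```

Emit:
{"op": "send_rows", "data": {"travel": [[0,0,0],[0,0,0],[0,0,0],[0,0,0],[0,0,0],[0,0,0]], "twist": [[0,0,0],[0,0,0],[0,0,0],[0,0,0],[0,0,0],[0,0,0]], "grip": [1,1,1,1,1,1], "force": 25}}

```text
time_s: 9.55
tcp_pos: [0.4261, 0.2294, 0.035]
orientation: [0.922, 0.388, 0.0, -0.0]
wrist_force: [-1.4, 0.6, 9.1]
finger_gap: 0.701
```

```bash
python3 go.py .4255 .2306 .034 .798
```

```text
tcp [0.4261 0.2294 0.035 ] yaw 0.7977338049147342 tilt z [ 0.0008  0.0004 -1.    ] F [-1.3686  0.645   9.1168] gap mm 63.7689963437158 q6 1.143350806004287
travel units now [ 0.0094 -0.0252  0.0191]  twist z units -0.0022182923772151586
travel units after turn [ 0.0094 -0.0252  0.0191]
```

Emit:
{"op": "send_rows", "data": {"travel": [[0,0,-0.2],[0,0,-0.5],[0,0,-0.6],[0,0,-0.6],[0,0,-0.6],[0,0,-0.5],[0,0,0],[0,0,0]], "twist": [[0,0,0],[0,0,0],[0,0,0],[0,0,0],[0,0,0],[0,0,0],[0,0,0.9],[0,0,0.9]], "grip": [1,1,1,1,1,1,1,1]}}

```text
time_s: 10.35
tcp_pos: [0.426, 0.2292, 0.1859]
orientation: [0.959, 0.285, 0.001, -0.0]
wrist_force: [1.1, -0.4, -3.0]
finger_gap: 0.699
```

Emit:
{"op": "send_rows", "data": {"travel": [[0,0,0],[0,0,0],[0,0,0],[0,0,0],[0,0,0],[0,0,0]], "twist": [[0,0,0.9],[0,0,0.9],[0,0,0.9],[0,0,0.9],[0,0,0.6],[0,0,0.67]], "grip": [1,1,1,1,1,1]}}

```text
time_s: 10.95
tcp_pos: [0.4255, 0.2291, 0.185]
orientation: [1.0, -0.003, -0.0, 0.0]
wrist_force: [0.1, -0.1, -2.5]
finger_gap: 0.701
```

```bash
python3 go.py .5858 .022 .18 -.006
```

```text
tcp [0.4255 0.2291 0.185 ] yaw -0.005706861553847119 tilt z [-0.     -0.0001 -1.    ] F [ 0.1374 -0.1234 -2.5028] gap mm 63.7792963534171 q6 1.9468009334643461
travel units now [3.2287 4.1232 0.1003]  twist z units 0.0024428203846073434
travel units after turn [3.2299 4.1223 0.1   ]
```

Emit:
{"op": "send_rows", "data": {"travel": [[0.3,0.38,0],[0.45,0.58,0],[0.5,0.64,0],[0.5,0.64,0],[0.5,0.64,0],[0.45,0.58,0],[0.35,0.45,0],[0.18,0.21,0]], "twist": [[0,0,0],[0,0,0],[0,0,0],[0,0,0],[0,0,0],[0,0,0],[0,0,0],[0,0,0]], "grip": [1,1,1,1,1,1,1,1]}}

```text
time_s: 11.75
tcp_pos: [0.5878, 0.0207, 0.1849]
orientation: [1.0, -0.002, 0.0, 0.0]
wrist_force: [-0.5, 1.1, -2.9]
finger_gap: 0.7
```

```bash
python3 go.py .5858 .022 .04 -.006
```

```text
tcp [0.5878 0.0207 0.1849] yaw -0.004376555057510126 tilt z [ 0.0005 -0.0004 -1.    ] F [-0.5129  1.0512 -2.9287] gap mm 63.66045275303828 q6 1.5092758436781057
travel units now [-0.0414 -0.0264  2.8981]  twist z units 0.013528707854082287
travel units after turn [-0.04   -0.0252  2.8981]
```

Emit:
{"op": "send_rows", "data": {"travel": [[-0.02,-0.02,0.4],[0,0,0.5],[0,0,0.5],[0,0,0.5],[0,0,0.4],[0,0,0.25],[0,0,0.1],[0,0,0.06]], "twist": [[0,0,0],[0,0,0],[0,0,0],[0,0,0],[0,0,0],[0,0,0],[0,0,0],[0,0,0]], "grip": [1,1,1,1,1,1,1,1]}}

```text
time_s: 12.55
tcp_pos: [0.5859, 0.024, 0.0492]
orientation: [1.0, -0.001, 0.0, -0.0]
wrist_force: [-0.7, 0.4, -2.0]
finger_gap: 0.703
```

Emit:
{"op": "send_rows", "data": {"travel": [[0,0,0.03],[0,0,0.02],[0,0,0.02],[0,0,0.02],[0,0,0.02],[0,0,0.02]], "twist": [[0,0,0],[0,0,0],[0,0,0],[0,0,0],[0,0,0],[0,0,0]], "grip": [1,1,1,1,1,1]}}

```text
time_s: 13.15
tcp_pos: [0.5858, 0.0237, 0.0424]
orientation: [1.0, -0.001, 0.0, 0.0]
wrist_force: [-0.6, -1.3, -2.9]
finger_gap: 0.698
```

Emit:
{"op": "send_rows", "data": {"travel": [[0,0,0.01],[0,0,0.01],[0,0,0.01],[0,0,0.01],[0,0,0]], "twist": [[0,0,0],[0,0,0],[0,0,0],[0,0,0],[0,0,0]], "grip": [1,1,1,1,1]}}

```text
time_s: 13.65
tcp_pos: [0.5858, 0.0237, 0.0403]
orientation: [1.0, -0.001, -0.0, -0.0]
wrist_force: [-0.9, 0.0, -2.9]
finger_gap: 0.699
```

Emit:
{"op": "send_rows", "data": {"travel": [[0,0,0.01],[0,0,0.01],[0,0,0]], "twist": [[0,0,0],[0,0,0],[0,0,0]], "grip": [1,1,1]}}

```text
time_s: 13.95
tcp_pos: [0.5858, 0.0237, 0.04]
orientation: [1.0, -0.001, 0.0, 0.0]
wrist_force: [-2.8, 0.1, 8.8]
finger_gap: 0.699
```

Floor contact came at z 0.040 with +9 N. I open a little and rise.

Emit:
{"op": "send_rows", "data": {"travel": [[0,0,-0.02],[0,0,0],[0,0,0],[0,0,-0.1],[0,0,-0.5],[0,0,-0.8],[0,0,-0.8],[0,0,-0.8]], "twist": [[0,0,0],[0,0,0],[0,0,0],[0,0,0],[0,0,0],[0,0,0],[0,0,0],[0,0,0]], "grip": [-0.7,-0.7,-0.7,-0.7,-0.7,-0.7,-0.7,-0.7]}}

```text
time_s: 14.75
tcp_pos: [0.5855, 0.0238, 0.1923]
orientation: [1.0, -0.001, -0.0, -0.0]
wrist_force: [0.4, 0.3, 0.1]
finger_gap: 0.851
```

```bash
python3 cell.py 4; python3 go.py .6011 .3689 .19 .683
```

```text
top cell [0.6011 0.3689] yaw -2.458803930120981 sep 0.03602732877517878 [185.2727 210.8409]
[0.5884 0.0237 0.196 ]
tcp [0.5884 0.0237 0.196 ] yaw -0.002712728731471755 tilt z [ 0.0086 -0.0005 -1.    ] F [ 0.0452  0.1311 -0.5212] gap mm 77.00407661280788 q6 1.5122837573468089
travel units now [ 0.2338 -6.9056  0.1185]  twist z units -5.714272739428932
travel units after turn [ 4.5545 -5.196   0.1198]
```

View pics/top4.png

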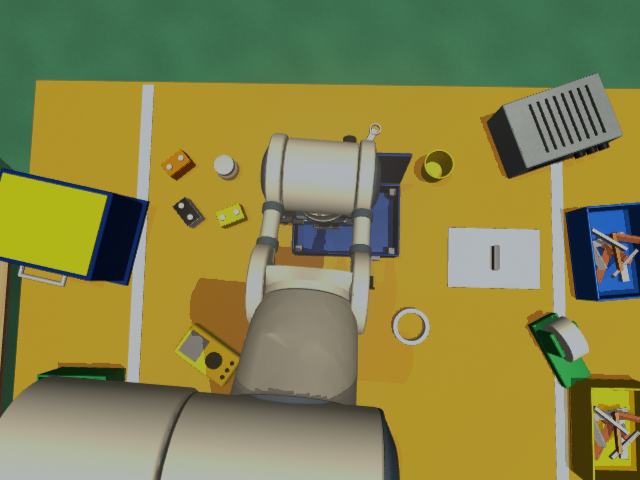

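Emit:
{"op": "send_rows", "data": {"travel": [[0,-0.5,0],[0,-0.8,0],[0,-0.9,0],[0,-0.9,0],[0,-0.9,0],[0,-0.9,0],[0,-0.9,0],[0.1,-0.6,0]], "twist": [[0,0,0],[0,0,0],[0,0,0],[0,0,0],[0,0,0],[0,0,0],[0,0,0],[0,0,0]], "grip": [-0.7,-0.7,-0.7,-0.7,-0.7,-0.6,-0.4,-0.4]}}

```text
time_s: 15.65
tcp_pos: [0.5906, 0.3467, 0.19]
orientation: [1.0, -0.001, -0.0, -0.0]
wrist_force: [0.6, -0.9, 0.7]
finger_gap: 0.705
```

Emit:
{"op": "send_rows", "data": {"travel": [[0,-0.3,0],[0,0,0],[0,0,0],[0,0,0],[0,0,0],[0,0,0],[0,0,0]], "twist": [[0,0,0],[0,0,-0.95],[0,0,-0.95],[0,0,-0.95],[0,0,-0.95],[0,0,-0.95],[0,0,-0.95]], "grip": [-0.4,-0.4,-0.4,-0.4,-0.4,-0.4,-0.4]}}

```text
time_s: 16.35
tcp_pos: [0.5916, 0.3578, 0.1901]
orientation: [0.942, 0.336, -0.0, 0.0]
wrist_force: [-1.4, 0.0, 0.7]
finger_gap: 0.704
```

```bash
python3 cell.py 5; python3 go.py .6011 .3689 .034 .683
```

```text
top cell [0.5879 0.0228] yaw -1.5512061289495507 sep 0.036110283398569566 [326.5    218.9091]
[0.5916 0.3579 0.1901]
tcp [0.5916 0.3579 0.1901] yaw 0.6828111730071149 tilt z [-0.0006 -0.0005 -1.    ] F [-0.2167 -0.3515  0.6606] gap mm 63.32751829068223 q6 1.3458447093893686
travel units now [ 0.2878 -0.0512  3.1226]  twist z units -0.001573558274042819
travel units after turn [ 0.2856 -0.0512  3.1228]
```

View pics/top5.png

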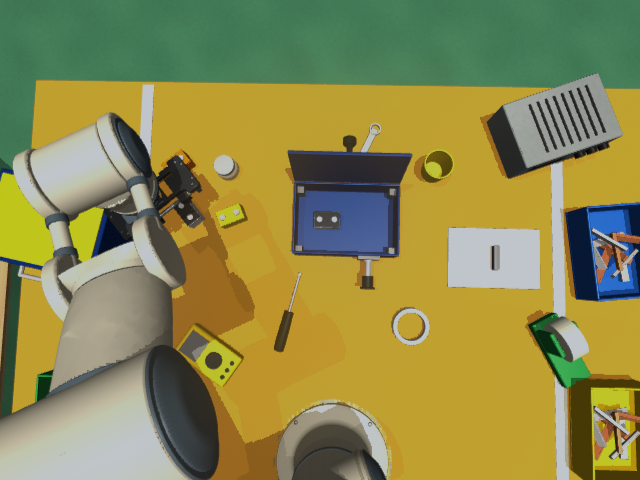

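Run:
```python
from h import *
a=eyes.snapshot('top'); b=eyes.snapshot('scene'); cv2.imwrite('pics/scene5.png',b['color'])
def tri(p,q):
    o1,d1=ray(a,*p); o2,d2=ray(b,*q)
    t=np.linalg.lstsq(np.c_[d1,-d2],o2-o1,rcond=None)[0]; x,y=o1+d1*t[0],o2+d2*t[1]; return (x+y)/2,np.linalg.norm(x-y)
print(tri((110,190),(523,205))); print(tri((95,276),(500,150)))
for z in (.2,.3,.4,.5): print(z,proj(a,[.5916,.3579,z]),proj(b,[.5916,.3579,z]))
```

```text
(array([0.6246, 0.4908, 0.1814]), np.float64(0.005674342430872952))
(array([0.4416, 0.5259, 0.1801]), np.float64(0.019177202829781685))
0.2 [168.2868 205.3757] [469.5632 203.4878]
0.3 [149.8265 197.2365] [481.2754 173.2684]
0.4 [126.7393 187.0572] [495.0514 137.7239]
0.5 [ 97.0364 173.961 ] [511.4895  95.3105]
```

View pics/scene5.png

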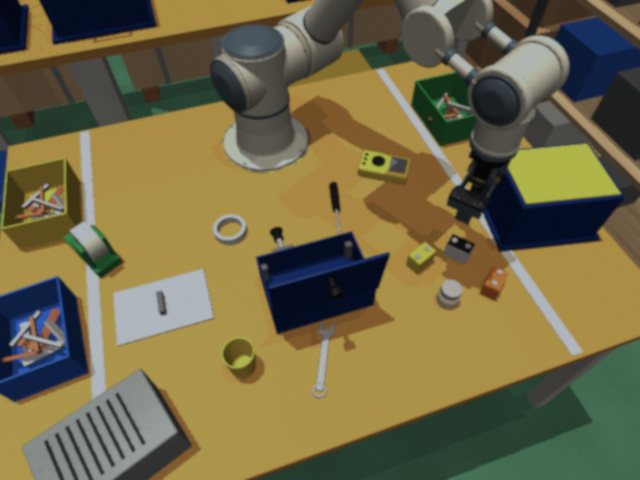

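The cell is still at scene pixel (460,247). The tall box edge is about 38 mm clear of the gripper. I descend.

Emit:
{"op": "send_rows", "data": {"travel": [[0.28,-0.05,0],[0,0,0.4],[0,0,0.5],[0,0,0.5],[0,0,0.5],[0,0,0.3],[0,0,0.2],[0,0,0]], "twist": [[0,0,0],[0,0,0],[0,0,0],[0,0,0],[0,0,0],[0,0,0],[0,0,0],[0,0,0]], "grip": [-0.4,-0.4,-0.4,-0.4,-0.4,-0.4,-0.4,-0.4]}}

```text
time_s: 17.35
tcp_pos: [0.6006, 0.3692, 0.0695]
orientation: [0.943, 0.334, -0.001, 0.0]
wrist_force: [-0.0, -1.2, 0.0]
finger_gap: 0.704
```

```bash
python3 go.py .6011 .3689 .034 .683;python3 cell.py 6
python3 - <<'E'
import cv2,os
from h import *
b=snap('scene','scene6')['color']; t=cv2.imread('pics/top6.png')
cv2.imwrite('pics/c6.png',np.hstack([cv2.resize(b[180:300,400:520],None,fx=3.3,fy=3.3),cv2.resize(t[150:270,130:250],None,fx=3.3,fy=3.3)]))
E
```

```text
tcp [0.6006 0.3692 0.0695] yaw 0.6800653220412142 tilt z [-0.0014 -0.0007 -1.    ] F [-0.0242 -1.2291  0.0244] gap mm 64.05161127871708 q6 1.3572083093794656
travel units now [0.0049 0.0102 0.7092]  twist z units -0.024455649656549006
travel units after turn [0.0037 0.01   0.7092]
top cell [0.5879 0.0228] yaw -1.5512061289495507 sep 0.036110283398569566 [326.5    218.9091]
[0.6015 0.3697 0.0713]
```

View pics/c6.png

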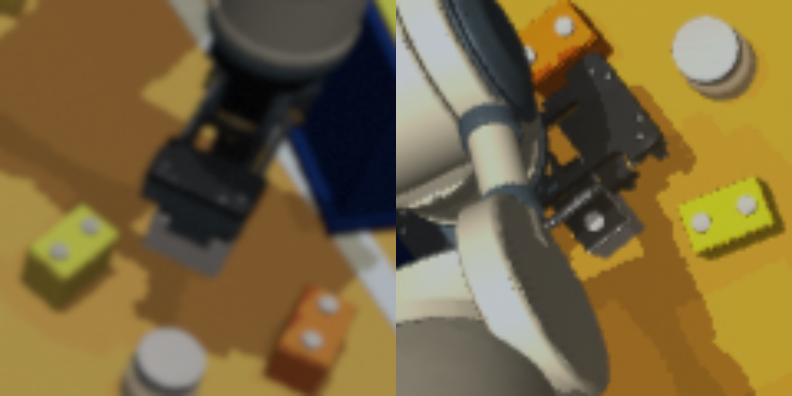

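The gripper is centred on the cell, so I lower the last 36 mm and close.

Emit:
{"op": "send_rows", "data": {"travel": [[0,0,0.25],[0,0,0.25],[0,0,0.22],[0,0,0],[0,0,0],[0,0,0],[0,0,0],[0,0,0]], "twist": [[0,0,0],[0,0,0],[0,0,0],[0,0,0],[0,0,0],[0,0,0],[0,0,0],[0,0,0]], "grip": [-0.4,-0.4,-0.4,-0.4,1,1,1,1]}}

```text
time_s: 18.3
tcp_pos: [0.6013, 0.3697, 0.0349]
orientation: [0.943, 0.334, 0.0, -0.0]
wrist_force: [-0.7, 0.8, 2.2]
finger_gap: 0.434
```

```bash
python3 go.py .6011 .3689 .034 .683
```

```text
tcp [0.6013 0.3697 0.0349] yaw 0.6811828475748779 tilt z [ 0.0008  0.0005 -1.    ] F [-0.7271  0.7753  2.1874] gap mm 39.477039896398914 q6 1.3562233879456442
travel units now [-0.0136  0.0096  0.0188]  twist z units -0.015142936876017903
travel units after turn [-0.0136  0.0095  0.0189]
```

Emit:
{"op": "send_rows", "data": {"travel": [[0,0,-0.2],[0,0,-0.5],[0,0,-0.6],[0,0,-0.6],[0,0,-0.6],[0,0,-0.6],[0,0,0],[0,0,0]], "twist": [[0,0,0],[0,0,0],[0,0,0],[0,0,0],[0,0,0],[0,0,0],[0,0,0.95],[0,0,0.95]], "grip": [1,1,1,1,1,1,1,1]}}

```text
time_s: 19.1
tcp_pos: [0.6013, 0.3696, 0.1914]
orientation: [0.975, 0.223, 0.001, -0.0]
wrist_force: [0.6, 1.0, -3.6]
finger_gap: 0.437
```

Emit:
{"op": "send_rows", "data": {"travel": [[0,0,0],[0,0,0],[0,0,0],[0,0,0],[0,0.3,0],[0,0.6,0],[0,0.8,0],[0,0.8,0]], "twist": [[0,0,0.95],[0,0,0.95],[0,0,0.95],[0,0,0.95],[0,0,0],[0,0,0],[0,0,0],[0,0,0]], "grip": [1,1,1,1,1,1,1,1]}}

```text
time_s: 19.9
tcp_pos: [0.6002, 0.2426, 0.1898]
orientation: [1.0, 0.0, 0.0, 0.0]
wrist_force: [0.4, 0.6, -2.6]
finger_gap: 0.44
```

```bash
python3 go.py .5853 -.078 .19 -.006
```

```text
tcp [0.6002 0.2426 0.1898] yaw 0.000493709927266043 tilt z [ 0.     -0.0002 -1.    ] F [ 0.4182  0.5682 -2.5937] gap mm 40.053718166910144 q6 1.8625042222021329
travel units now [-0.3007  6.4127 -0.003 ]  twist z units 0.05411424939388369
travel units after turn [-0.2591  6.4145 -0.0045]
```

Emit:
{"op": "send_rows", "data": {"travel": [[-0.3,0.8,0],[0,0.9,0],[0,0.9,0],[0,0.9,0],[0,0.9,0],[0,0.9,0],[0,0.7,0],[0,0.4,0]], "twist": [[0,0,0.05],[0,0,0],[0,0,0],[0,0,0],[0,0,0],[0,0,0],[0,0,0],[0,0,0]], "grip": [1,1,1,1,1,1,1,1]}}

```text
time_s: 20.7
tcp_pos: [0.5823, -0.0788, 0.19]
orientation: [1.0, -0.004, 0.0, 0.0]
wrist_force: [-0.8, 0.3, -2.6]
finger_gap: 0.437
```

```bash
python3 go.py .5853 -.078 .04 -.006
```

```text
tcp [ 0.5823 -0.0788  0.19  ] yaw -0.008255569252168315 tilt z [ 0.0002 -0.0007 -1.    ] F [-0.7561  0.3089 -2.6341] gap mm 39.747310798965536 q6 1.3434744305970499
travel units now [ 0.0589 -0.0195  2.9995]  twist z units -0.018796410434735955
travel units after turn [ 0.0596 -0.0173  2.9995]
```

Emit:
{"op": "send_rows", "data": {"travel": [[0.04,-0.01,0.5],[0,0,0.6],[0,0,0.6],[0,0,0.5],[0,0,0.35],[0,0,0.2],[0,0,0.08],[0,0,0.05]], "twist": [[0,0,0],[0,0,0],[0,0,0],[0,0,0],[0,0,0],[0,0,0],[0,0,0],[0,0,0]], "grip": [1,1,1,1,1,1,1,1]}}

```text
time_s: 21.5
tcp_pos: [0.5853, -0.0753, 0.0459]
orientation: [1.0, -0.004, 0.0, 0.0]
wrist_force: [-0.1, -0.1, -3.3]
finger_gap: 0.436
```

Emit:
{"op": "send_rows", "data": {"travel": [[0,0,0.02],[0,0,0.01],[0,0,0.01],[0,0,0.01],[0,0,0]], "twist": [[0,0,0],[0,0,0],[0,0,0],[0,0,0],[0,0,0]], "grip": [1,1,1,1,1]}}

```text
time_s: 22.0
tcp_pos: [0.5852, -0.075, 0.043]
orientation: [1.0, -0.004, 0.0, 0.0]
wrist_force: [-0.0, 0.9, -2.9]
finger_gap: 0.436
```

Emit:
{"op": "send_rows", "data": {"travel": [[0,0,0.015],[0,0,0.01],[0,0,0.01],[0,0,0.01],[0,0,0]], "twist": [[0,0,0],[0,0,0],[0,0,0],[0,0,0],[0,0,0]], "grip": [1,1,1,1,1]}}

```text
time_s: 22.5
tcp_pos: [0.5851, -0.0749, 0.0406]
orientation: [1.0, -0.004, -0.0, -0.0]
wrist_force: [1.1, 0.6, -3.1]
finger_gap: 0.437
```

Emit:
{"op": "send_rows", "data": {"travel": [[0,0,0.01],[0,0,0.01],[0,0,0]], "twist": [[0,0,0],[0,0,0],[0,0,0]], "grip": [1,1,1]}}

```text
time_s: 22.8
tcp_pos: [0.5851, -0.075, 0.0399]
orientation: [1.0, -0.004, 0.0, 0.0]
wrist_force: [-2.2, 0.2, 2.5]
finger_gap: 0.437
```

Contact again at 0.040. I release, rise and look.

Emit:
{"op": "send_rows", "data": {"travel": [[0,0,0],[0,0,0],[0,0,0],[0,0,-0.1],[0,0,-0.5],[0,0,-0.8],[0,0,-0.8],[0,0,-0.8]], "twist": [[0,0,0],[0,0,0],[0,0,0],[0,0,0],[0,0,0],[0,0,0],[0,0,0],[0,0,0]], "grip": [-0.3,-0.3,-0.3,-0.3,-0.3,-0.3,-0.3,-0.3]}}

```text
time_s: 23.6
tcp_pos: [0.5849, -0.0749, 0.1916]
orientation: [1.0, -0.004, 0.0, -0.0]
wrist_force: [1.1, -0.3, 1.3]
finger_gap: 0.651
```

Emit:
{"op": "send_rows", "data": {"travel": [[0,0.5,0],[0,0.8,0],[0,0.9,0],[0,0.9,0],[0,0.9,0],[0,0.8,0],[-0.4,0.5,0],[-0.5,0,0]], "twist": [[0,0,0],[0,0,0],[0,0,0],[0,0,0],[0,0,0],[0,0,0],[0,0,0],[0,0,0]], "grip": [-0.3,-0.3,-0.3,-0.3,-0.3,-0.3,-0.3,-0.3]}}

```text
time_s: 24.4
tcp_pos: [0.5374, -0.3429, 0.1895]
orientation: [1.0, -0.005, 0.0, 0.001]
wrist_force: [0.6, 0.7, 0.5]
finger_gap: 0.65
```

```bash
python3 cell.py 7
python3 - <<'E'
from h import *
b=snap('scene','scene7')
E
```

```text
top cell [0.5879 0.0228] yaw -1.5512061289495507 sep 0.036110283398569566 [326.5    218.9091]
top cell [ 0.5864 -0.0763] yaw 3.129547836749769 sep 0.03616870039963845 [367.1957 220.3324]
[ 0.5352 -0.3402  0.1898]
```

View pics/top7.png

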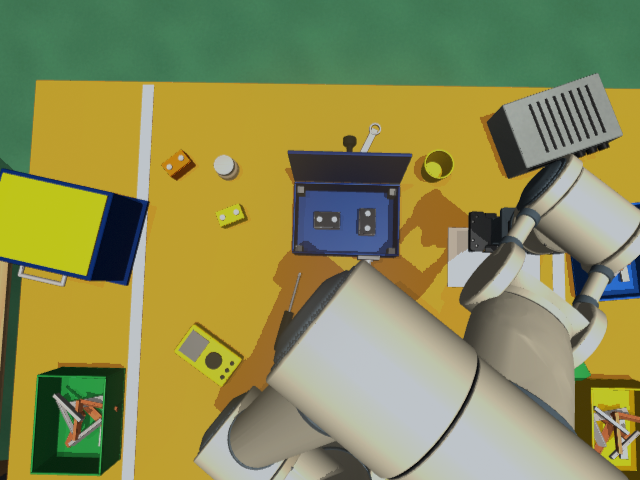

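View pics/scene7.png

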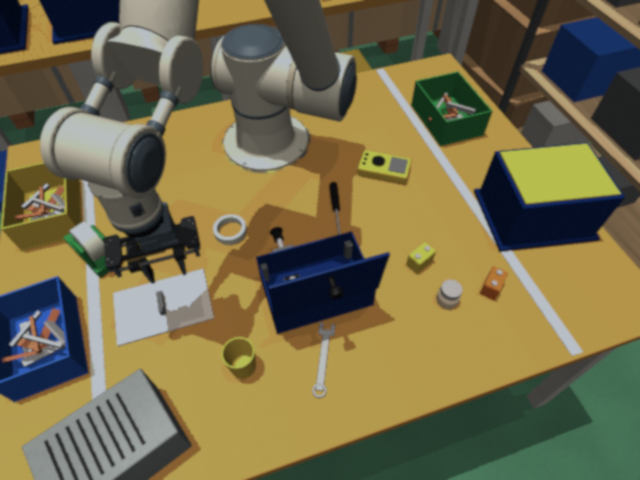

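Both cells stand upright inside the case, at top-view pixels (326,219) and (367,220), and the knob is out. Next I measure the plate's edges precisely from the unobstructed first view.

Run:
```python
from h import *
s=eyes.snapshot('top'); im=cv2.imread('pics/top1.png'); b=im[...,0].astype(float) # blue channel: bench low, plate high
def edge(rows,cols,axis):
    pts=[]
    if axis=='x': # scan along columns for each row
        for v in rows:
            p=b[v,cols[0]:cols[1]]; g=np.abs(np.diff(p)); g[g<8]=0
            if g.sum()>0: pts.append(((cols[0]+.5+np.arange(len(g)))@g/g.sum(),v))
    else:
        for u in cols:
            p=b[rows[0]:rows[1],u]; g=np.abs(np.diff(p)); g[g<8]=0
            if g.sum()>0: pts.append((u,(rows[0]+.5+np.arange(len(g)))@g/g.sum()))
    W=np.array([onz(s,*p,.006)[:2] for p in pts]); 
    return W
L=edge(range(235,282),(442,454),'x'); R=edge(range(235,282),(534,546),'x')
T=edge((221,234),range(455,533),'y'); B=edge((282,295),range(455,533),'y')
for n,W in(('L',L),('R',R)):
    k=np.polyfit(W[:,0],W[:,1],1); print(n,'y mean',W[:,1].mean(),'slope dy/dx',k[0],W[:,1].std())
for n,W in(('T',T),('B',B)):
    k=np.polyfit(W[:,1],W[:,0],1); print(n,'x mean',W[:,0].mean(),'slope dx/dy',k[0],W[:,0].std())
print('centre',(T[:,0].mean()+B[:,0].mean())/2,(L[:,1].mean()+R[:,1].mean())/2)
# bar
hsv=cv2.cvtColor(im,cv2.COLOR_BGR2HSV); cv2.imwrite('pics/bar.png',cv2.resize(im[220:300,440:550],None,fx=6,fy=6,interpolation=cv2.INTER_CUBIC))
# case rim, same method, blue bench->dark
print('case posts see m1')
```

```text
L y mean -0.2859503294361876 slope dy/dx -0.06400633344010379 0.0038409195835876157
R y mean -0.5127322868154183 slope dy/dx -0.010279334147384524 0.0003699873024025625
T x mean 0.5794147585890372 slope dx/dy 0.0036027186663129475 0.0003855892970445908
B x mean 0.42946800951938247 slope dx/dy 0.006764788610437397 0.0005048956641258845
centre 0.5044413840542099 -0.39934130812580293
case posts see m1
```

View pics/bar.png

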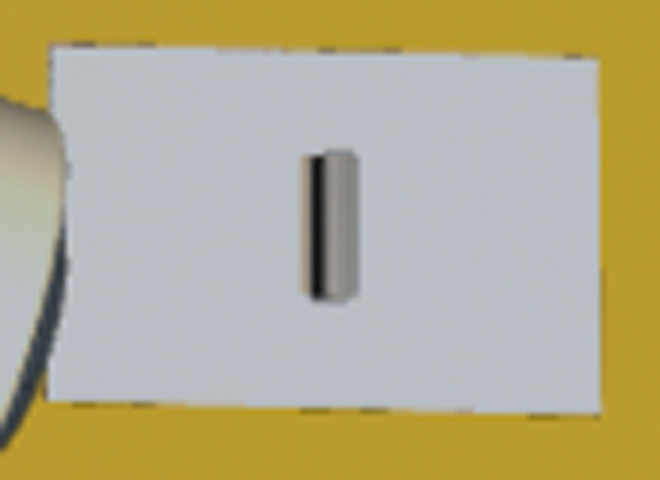

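Run:
```python
from h import *
s=eyes.snapshot('top'); im=cv2.imread('pics/top5.png')
cv2.imwrite('pics/case5.png',cv2.resize(im[170:300,280:415],None,fx=4.4,fy=4.4,interpolation=cv2.INTER_CUBIC))
r=im[...,2].astype(float) # red: bench high, case low
def sub(p,x0):
    i=np.where((p[:-1]-100)*(p[1:]-100)<0)[0]
    return None if len(i)==0 else [x0+k+(p[k]-100)/(p[k]-p[k+1]) for k in i]
for z in(.095,):
    Wl=[];Wr=[]
    for v in range(192,246):
        a=sub(r[v,280:300],280); c=sub(r[v,392:412],392)
        if a: Wl.append(onz(s,a[-1] if 0 else a[0],v,z)[:2])
        if c: Wr.append(onz(s,c[-1],v,z)[:2])
    Wl,Wr=np.array(Wl),np.array(Wr)
    for W in(Wl,Wr): print('side y',np.median(W[:,1]),'slope',np.polyfit(W[:,0],W[:,1],1)[0])
```

```text
side y 0.10165823447570455 slope -0.008917561468239443
side y -0.14783320636405856 slope -0.009095579080871975
```

View pics/case5.png

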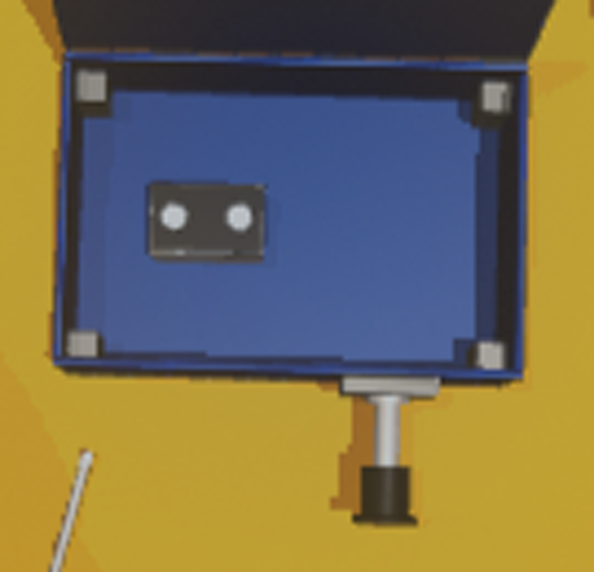

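Run:
```python
from h import *
s=eyes.snapshot('top'); im=cv2.imread('pics/top5.png')
for u in (310,330,346):
    print(u,[(v,tuple(im[v,u])) for v in list(range(181,192))]); print([(v,tuple(im[v,u])) for v in range(246,259)])
for v in (183,185,187,189,250,252,254,256): print(v,onz(s,346,v,.095)[:2])
```

```text
310 [(181, (np.uint8(58), np.uint8(67), np.uint8(82))), (182, (np.uint8(109), np.uint8(62), np.uint8(50))), (183, (np.uint8(120), np.uint8(73), np.uint8(58))), (184, (np.uint8(38), np.uint8(40), np.uint8(46))), (185, (np.uint8(40), np.uint8(42), np.uint8(46))), (186, (np.uint8(40), np.uint8(41), np.uint8(45))), (187, (np.uint8(41), np.uint8(42), np.uint8(46))), (188, (np.uint8(40), np.uint8(40), np.uint8(45))), (189, (np.uint8(40), np.uint8(40), np.uint8(45))), (190, (np.uint8(64), np.uint8(49), np.uint8(48))), (191, (np.uint8(125), np.uint8(76), np.uint8(59)))]
[(246, (np.uint8(145), np.uint8(93), np.uint8(75))), (247, (np.uint8(144), np.uint8(92), np.uint8(75))), (248, (np.uint8(145), np.uint8(94), np.uint8(75))), (249, (np.uint8(137), np.uint8(88), np.uint8(72))), (250, (np.uint8(84), np.uint8(61), np.uint8(59))), (251, (np.uint8(78), np.uint8(57), np.uint8(57))), (252, (np.uint8(112), np.uint8(67), np.uint8(58))), (253, (np.uint8(79), np.uint8(54), np.uint8(55))), (254, (np.uint8(42), np.uint8(50), np.uint8(58))), (255, (np.uint8(45), np.uint8(88), np.uint8(104))), (256, (np.uint
[... 2106 characters left out ...]
77))), (249, (np.uint8(151), np.uint8(97), np.uint8(77))), (250, (np.uint8(143), np.uint8(93), np.uint8(74))), (251, (np.uint8(86), np.uint8(59), np.uint8(54))), (252, (np.uint8(81), np.uint8(56), np.uint8(52))), (253, (np.uint8(117), np.uint8(67), np.uint8(54))), (254, (np.uint8(99), np.uint8(59), np.uint8(52))), (255, (np.uint8(45), np.uint8(47), np.uint8(52))), (256, (np.uint8(48), np.uint8(84), np.uint8(102))), (257, (np.uint8(54), np.uint8(149), np.uint8(188))), (258, (np.uint8(55), np.uint8(158), np.uint8(188)))]
183 [ 0.6688 -0.0221]
185 [ 0.664  -0.0222]
187 [ 0.6592 -0.0223]
189 [ 0.6545 -0.0224]
250 [ 0.5105 -0.025 ]
252 [ 0.5058 -0.0251]
254 [ 0.5011 -0.0252]
256 [ 0.4965 -0.0252]
```

Emit:
{"op": "send_rows", "data": {"travel": [[-0.3,0.5,0],[-0.3,0.5,0],[0,0.1,0.4],[0,0,0.6],[0,0,0.5],[0,0,0.4],[0,0,0.3],[0,0,0]], "twist": [[0,0,0],[0,0,0],[0,0,0],[0,0,0],[0,0,0],[0,0,0],[0,0,0],[0,0,0]], "grip": [-0.3,-0.3,-0.2,-0.2,-0.2,-0.2,-0.2,-0.2]}}

```text
time_s: 25.5
tcp_pos: [0.5071, -0.3933, 0.0778]
orientation: [1.0, -0.004, -0.001, -0.001]
wrist_force: [-0.2, 0.3, -0.4]
finger_gap: 0.602
```

```bash
python3 go.py .5044 -.3967 .0225 -.007; python3 -c "
from h import *
import time
for i in range(3):
  eyes.snapshot('top'); print(sensors.state()['tcp_pos'])"
```

```text
tcp [ 0.5071 -0.3933  0.0778] yaw -0.007995214900961958 tilt z [-0.0021  0.002  -1.    ] F [-0.2465  0.2923 -0.421 ] gap mm 54.73990730867077 q6 0.8261459569651689
travel units now [-0.0521  0.0709  1.1064]  twist z units -0.008293457508016319
travel units after turn [-0.0545  0.0687  1.1065]
[ 0.5076 -0.3939  0.0792]
[ 0.5079 -0.3943  0.0801]
[ 0.508  -0.3946  0.0806]
```

Emit:
{"op": "send_rows", "data": {"travel": [[-0.07,0.04,0.3],[0,0,0.4],[0,0,0.25],[0,0,0.12],[0,0,0.05],[0,0,0],[0,0,0]], "twist": [[0,0,0],[0,0,0],[0,0,0],[0,0,0],[0,0,0],[0,0,0],[0,0,0]], "grip": [-0.2,-0.2,-0.2,-0.2,-0.2,-0.2,-0.2]}}

```text
time_s: 26.35
tcp_pos: [0.5041, -0.3966, 0.0243]
orientation: [1.0, -0.004, 0.0, 0.0]
wrist_force: [-0.2, 0.7, 0.1]
finger_gap: 0.598
```

```bash
python3 go.py .5044 -.3967 .0225 -.007; python3 -c "
from h import *
b=snap('scene','s8')['color']; cv2.imwrite('pics/s8c.png',cv2.resize(b[220:350,90:240],None,fx=4,fy=4))
print(sensors.state()['tcp_pos'])"
```

```text
tcp [ 0.5041 -0.3966  0.0243] yaw -0.008799250889300343 tilt z [ 0.0007 -0.0007 -1.    ] F [-0.1901  0.7241  0.0546] gap mm 54.44250821672365 q6 0.8199907526031674
travel units now [0.0053 0.0025 0.037 ]  twist z units -0.014993757410836193
travel units after turn [0.0053 0.0026 0.037 ]
[ 0.5041 -0.3966  0.0244]
```

View pics/s8c.png

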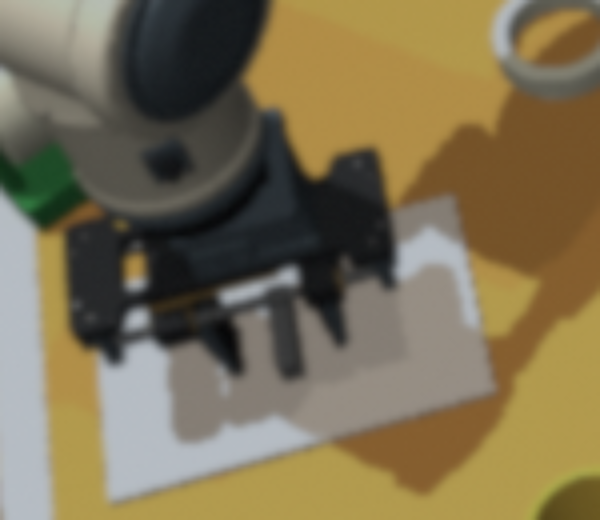

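The fingers straddle the bar, so I close.

Emit:
{"op": "send_rows", "data": {"travel": [[0,0,0.03],[0,0,0],[0,0,0],[0,0,0],[0,0,0],[0,0,0],[0,0,0]], "twist": [[0,0,0],[0,0,0],[0,0,0],[0,0,0],[0,0,0],[0,0,0],[0,0,0]], "grip": [-0.2,1,1,1,1,1,1], "force": 40}}

```text
time_s: 27.1
tcp_pos: [0.5038, -0.3963, 0.0221]
orientation: [1.0, -0.004, -0.0, 0.0]
wrist_force: [-0.9, -0.2, 0.7]
finger_gap: 0.151
```

```bash
python3 go.py .5044 -.3967 .0225 -.007
```

```text
tcp [ 0.5038 -0.3963  0.0221] yaw -0.00875709934475946 tilt z [-0. -0. -1.] F [-0.8591 -0.2008  0.6953] gap mm 13.733479463723123 q6 0.8199298197017073
travel units now [ 0.0124  0.0082 -0.0072]  twist z units -0.014642494539662163
travel units after turn [ 0.0124  0.0082 -0.0072]
```

Emit:
{"op": "send_rows", "data": {"travel": [[0,0,-0.1],[0,0,-0.3],[0,0,-0.5],[0,0,-0.6],[0,0,-0.6],[0,0,-0.6],[0,0,-0.3],[0,0,0]], "twist": [[0,0,0],[0,0,0],[0,0,0],[0,0,0],[0,0,0],[0,0,0],[0,0,0],[0,0,0]], "grip": [1,1,1,1,1,1,1,1]}}

```text
time_s: 27.9
tcp_pos: [0.5047, -0.3971, 0.1756]
orientation: [1.0, -0.004, 0.002, 0.002]
wrist_force: [-0.4, 0.6, -2.1]
finger_gap: 0.151
```

Emit:
{"op": "send_rows", "data": {"travel": [[0.1,-0.4,0],[0.2,-0.7,0],[0.2,-0.9,0],[0.2,-0.9,0],[0.2,-0.9,0],[0.2,-0.9,0],[0.2,-0.9,0],[0.2,-0.9,0]], "twist": [[0,0,0],[0,0,0],[0,0,0],[0,0,0],[0,0,0],[0,0,0],[0,0,0],[0,0,0]], "grip": [1,1,1,1,1,1,1,1]}}

```text
time_s: 28.7
tcp_pos: [0.5808, -0.0692, 0.1712]
orientation: [1.0, -0.004, -0.001, -0.0]
wrist_force: [0.8, -0.2, -2.3]
finger_gap: 0.151
```

Emit:
{"op": "send_rows", "data": {"travel": [[0.05,-0.5,0],[0,-0.3,0],[0,0,0],[0,0,0],[0,0,0]], "twist": [[0,0,0],[0,0,0],[0,0,0],[0,0,0],[0,0,0]], "grip": [1,1,1,1,1]}}

```text
time_s: 29.2
tcp_pos: [0.5843, -0.033, 0.172]
orientation: [1.0, -0.005, -0.0, 0.0]
wrist_force: [-0.3, -0.5, -3.1]
finger_gap: 0.153
```

```bash
python3 go.py .5844 -.0217 .084 -.008
```

```text
tcp [ 0.5843 -0.033   0.172 ] yaw -0.009891595638120558 tilt z [-0.0004 -0.0002 -1.    ] F [-0.2597 -0.4894 -3.0707] gap mm 13.87852346951354 q6 1.4224154961985376
travel units now [ 0.0013 -0.2273  1.7593]  twist z units -0.01576329698433798
travel units after turn [ 0.0011 -0.2269  1.7593]
```

Move 11 mm in +y, go down to just above the rim, and check the alignment.

Emit:
{"op": "send_rows", "data": {"travel": [[0,-0.23,0],[0,0,0.3],[0,0,0.3],[0,0,0],[0,0,0],[0,0,0]], "twist": [[0,0,0],[0,0,0],[0,0,0],[0,0,0],[0,0,0],[0,0,0]], "grip": [1,1,1,1,1,1]}}

```text
time_s: 29.8
tcp_pos: [0.585, -0.0206, 0.1429]
orientation: [1.0, -0.005, 0.001, 0.0]
wrist_force: [-0.3, 0.2, -3.7]
finger_gap: 0.149
```

```bash
python3 go.py .5844 -.0217 .084 -.008; python3 -c "
from h import *
b=snap('scene','s9')['color']; t=snap('top','t9')['color']
cv2.imwrite('pics/c9.png',np.hstack([cv2.resize(b[220:350,240:400],(492,400)),cv2.resize(t[170:300,280:380],(308,400))]))"
```

```text
tcp [ 0.585  -0.0206  0.1429] yaw -0.009118166076181577 tilt z [ 0.0011 -0.0001 -1.    ] F [-0.3235  0.1559 -3.7181] gap mm 13.546693236268155 q6 1.4426460249671766
travel units now [-0.0138  0.0213  1.1789]  twist z units -0.009318050634846475
travel units after turn [-0.0125  0.0214  1.1789]
```

View pics/c9.png

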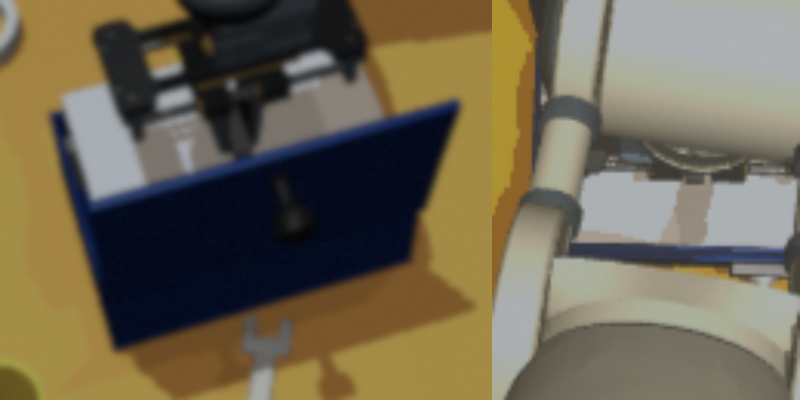

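Emit:
{"op": "send_rows", "data": {"travel": [[-0.01,0.02,0.2],[0,0,0.2],[0,0,0.2],[0,0,0.1],[0,0,0.1],[0,0,0.06],[0,0,0.05],[0,0,0]], "twist": [[0,0,0],[0,0,0],[0,0,0],[0,0,0],[0,0,0],[0,0,0],[0,0,0],[0,0,0]], "grip": [1,1,1,1,1,1,1,1]}}

```text
time_s: 30.7
tcp_pos: [0.584, -0.0214, 0.0965]
orientation: [1.0, -0.004, -0.0, -0.0]
wrist_force: [0.1, 0.0, -3.2]
finger_gap: 0.154
```

Emit:
{"op": "send_rows", "data": {"travel": [[0,0,0.05],[0,0,0.04],[0,0,0.04],[0,0,0.02],[0,0,0]], "twist": [[0,0,0],[0,0,0],[0,0,0],[0,0,0],[0,0,0]], "grip": [1,1,1,1,1]}}

```text
time_s: 31.2
tcp_pos: [0.584, -0.0215, 0.089]
orientation: [1.0, -0.004, -0.0, -0.0]
wrist_force: [0.5, -0.1, -2.7]
finger_gap: 0.15
```

Emit:
{"op": "send_rows", "data": {"travel": [[0,0,0.03],[0,0,0.02],[0,0,0.02],[0,0,0.015],[0,0,0]], "twist": [[0,0,0],[0,0,0],[0,0,0],[0,0,0],[0,0,0]], "grip": [1,1,1,1,1]}}

```text
time_s: 31.7
tcp_pos: [0.584, -0.0214, 0.0848]
orientation: [1.0, -0.004, -0.0, -0.0]
wrist_force: [-0.5, 0.0, -3.3]
finger_gap: 0.151
```

Emit:
{"op": "send_rows", "data": {"travel": [[0,0,0.01],[0,0,0.01],[0,0,0]], "twist": [[0,0,0],[0,0,0],[0,0,0]], "grip": [1,1,1]}}

```text
time_s: 32.0
tcp_pos: [0.5841, -0.0215, 0.0841]
orientation: [1.0, -0.004, 0.0, 0.0]
wrist_force: [-1.2, -0.5, 2.2]
finger_gap: 0.149
```

The plate rests on the posts at z 0.084, as predicted. I release and rise straight up.

Emit:
{"op": "send_rows", "data": {"travel": [[0,0,0.005],[0,0,0],[0,0,0],[0,0,0],[0,0,-0.1],[0,0,-0.5],[0,0,-0.8],[0,0,-0.8]], "twist": [[0,0,0],[0,0,0],[0,0,0],[0,0,0],[0,0,0],[0,0,0],[0,0,0],[0,0,0]], "grip": [1,-0.2,-0.2,-0.2,-0.2,-0.2,-0.2,-0.2]}}

```text
time_s: 32.8
tcp_pos: [0.5837, -0.0214, 0.195]
orientation: [1.0, -0.004, -0.001, -0.0]
wrist_force: [0.7, 0.4, 0.2]
finger_gap: 0.603
```

Emit:
{"op": "send_rows", "data": {"travel": [[0,-0.5,-0.8],[0,-0.8,-0.6],[0,-0.9,0],[0,-0.9,0],[0,-0.9,0],[0,-0.5,0],[0,0,0]], "twist": [[0,0,0],[0,0,0],[0,0,0],[0,0,0],[0,0,0],[0,0,0],[0,0,0]], "grip": [1,1,1,1,1,1,1], "force": 10}}

```text
time_s: 33.5
tcp_pos: [0.5856, 0.2067, 0.2639]
orientation: [1.0, -0.003, 0.0, -0.0]
wrist_force: [0.6, -0.3, 0.1]
finger_gap: 0.022
```

```bash
python3 go.py .5844 -.0217 .084 -.008; python3 -c "
from h import *
b=snap('scene','s10')['color']; t=snap('top','t10')['color']
cv2.imwrite('pics/c10.png',np.hstack([cv2.resize(b[220:350,240:400],(492,400)),cv2.resize(t[140:300,280:415],None,fx=2.5,fy=2.5)]))"
```

```text
tcp [0.5856 0.2067 0.2639] yaw -0.00547161828461398 tilt z [ 0.0002  0.0007 -1.    ] F [ 0.6372 -0.2996  0.0695] gap mm 1.9975295497313765 q6 1.8189299105945749
travel units now [-0.0006  4.57    3.5938]  twist z units 0.021069847628216835
travel units after turn [0.0116 4.5675 3.5971]
```

View pics/c10.png

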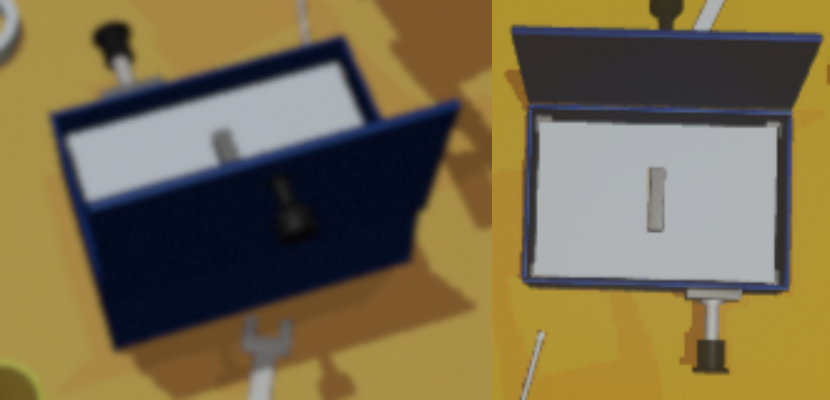

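View pics/s10.png

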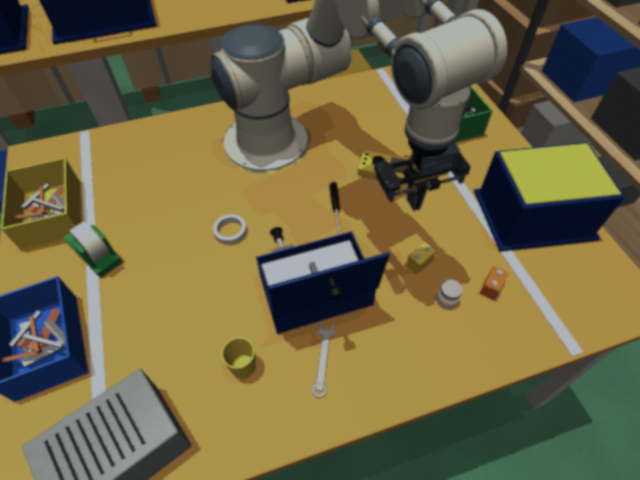

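The plate lies level inside the walls, with all the post corners showing evenly. Next I go behind the lid with closed fingers, at y = +0.03, clear of the pull knob.

Emit:
{"op": "send_rows", "data": {"travel": [[0.4,0,0],[0.6,0,0],[0.7,0,0],[0.7,0,0],[0.4,0,0],[0.2,0,0.2],[0,0.4,0.3],[0,0.6,0]], "twist": [[0,0,0],[0,0,0],[0,0,0],[0,0,0],[0,0,0],[0,0,0],[0,0,0],[0,0,0]], "grip": [1,1,1,1,1,1,1,1]}}

```text
time_s: 34.4
tcp_pos: [0.734, 0.1518, 0.2354]
orientation: [1.0, -0.004, -0.002, 0.0]
wrist_force: [-0.5, 0.1, -0.1]
finger_gap: 0.003
```

Emit:
{"op": "send_rows", "data": {"travel": [[0,0.7,0],[0,0.7,0],[0,0.6,0],[0,0.4,0],[0,0.1,0],[0,0,0],[0,0,0]], "twist": [[0,0,0],[0,0,0],[0,0,0],[0,0,0],[0,0,0],[0,0,0],[0,0,0]], "grip": [1,1,1,1,1,1,1]}}

```text
time_s: 35.1
tcp_pos: [0.7344, 0.0283, 0.2386]
orientation: [1.0, -0.004, -0.0, -0.0]
wrist_force: [-0.1, 0.7, -0.2]
finger_gap: 0.004
```

```bash
python3 go.py .72 .03 .232 -.009; python3 -c "
from h import *
b=snap('scene','s11')['color']; t=snap('top','t11')"
```

```text
tcp [0.7344 0.0283 0.2386] yaw -0.008105183363204777 tilt z [-0.0001  0.0004 -1.    ] F [-0.1088  0.6965 -0.22  ] gap mm 0.3445127113276565 q6 1.5359727639712883
travel units now [-0.288  -0.0326  0.1318]  twist z units 0.007456805306626851
travel units after turn [-0.288  -0.0324  0.1317]
```

View pics/s11.png

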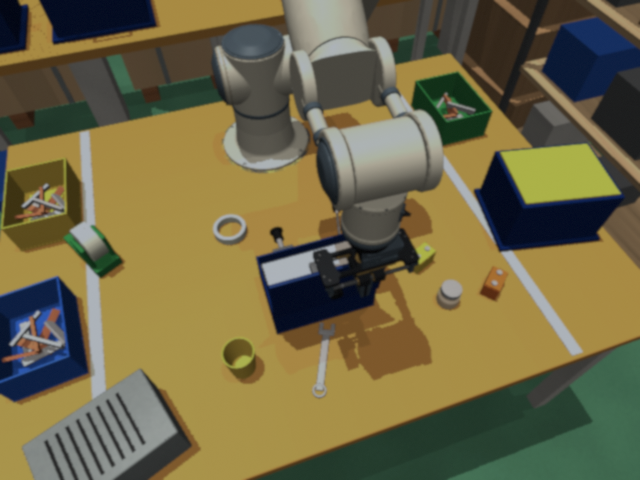

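Emit:
{"op": "send_rows", "data": {"travel": [[-0.2,0,0.18],[-0.2,0,0],[-0.1,0,0],[-0.1,0,0],[-0.1,0,0],[-0.1,0,0],[0,0,0]], "twist": [[0,0,0],[0,0,0],[0,0,0],[0,0,0],[0,0,0],[0,0,0],[0,0,0]], "grip": [1,1,1,1,1,1,1]}}

```text
time_s: 35.9
tcp_pos: [0.6941, 0.0276, 0.2299]
orientation: [1.0, -0.004, -0.0, 0.0]
wrist_force: [0.4, 0.1, 0.0]
finger_gap: 0.004
```

```bash
cat > arc.py <<'E'
import numpy as np
th=np.radians(np.r_[90:-1:-5]); x=.686-.12*np.cos(th)+.008*np.sin(th); z=.1095+.12*np.sin(th)+.008*np.cos(th)
for i in range(len(th)): print(int(np.degrees(th[i])+.1),round(x[i],4),round(z[i],4), '' if i==0 else (round((x[i]-x[i-1])/.05,2),round(-(z[i]-z[i-1])/.05,2)))
E
python3 arc.py
```

```text
90 0.694 0.2295 
85 0.6835 0.2297 (np.float64(-0.21), np.float64(-0.0))
80 0.673 0.2291 (np.float64(-0.21), np.float64(0.01))
75 0.6627 0.2275 (np.float64(-0.21), np.float64(0.03))
70 0.6525 0.225 (np.float64(-0.2), np.float64(0.05))
65 0.6425 0.2216 (np.float64(-0.2), np.float64(0.07))
60 0.6329 0.2174 (np.float64(-0.19), np.float64(0.08))
55 0.6237 0.2124 (np.float64(-0.18), np.float64(0.1))
50 0.615 0.2066 (np.float64(-0.17), np.float64(0.12))
45 0.6068 0.2 (np.float64(-0.16), np.float64(0.13))
40 0.5992 0.1928 (np.float64(-0.15), np.float64(0.14))
35 0.5923 0.1849 (np.float64(-0.14), np.float64(0.16))
30 0.5861 0.1764 (np.float64(-0.12), np.float64(0.17))
25 0.5806 0.1675 (np.float64(-0.11), np.float64(0.18))
20 0.576 0.1581 (np.float64(-0.09), np.float64(0.19))
15 0.5722 0.1483 (np.float64(-0.08), np.float64(0.2))
10 0.5692 0.1382 (np.float64(-0.06), np.float64(0.2))
5 0.5672 0.1279 (np.float64(-0.04), np.float64(0.21))
0 0.566 0.1175 (np.float64(-0.02), np.float64(0.21))
```

Emit:
{"op": "send_rows", "data": {"travel": [[-0.1,0,0],[-0.1,0,0],[-0.1,0,0.01],[-0.1,0,0.01],[-0.1,0,0.01],[-0.1,0,0.02],[-0.1,0,0.02],[-0.1,0,0.02]], "twist": [[0,0,0],[0,0,0],[0,0,0],[0,0,0],[0,0,0],[0,0,0],[0,0,0],[0,0,0]], "grip": [1,1,1,1,1,1,1,1]}}

```text
time_s: 36.7
tcp_pos: [0.654, 0.0279, 0.225]
orientation: [1.0, -0.004, -0.0, 0.0]
wrist_force: [2.8, 0.4, 1.7]
finger_gap: 0.005
```

```bash
python3 go.py .6525 .028 .225 -.009; python3 -c "
from h import *
b=snap('scene','s12')['color']; t=snap('top','t12')"
```

```text
tcp [0.654  0.0279 0.225 ] yaw -0.008831819782847899 tilt z [-0.0003 -0.     -1.    ] F [2.7599 0.4276 1.7095] gap mm 0.49508237558212104 q6 1.5311046173398197
travel units now [-0.0299 -0.002  -0.0007]  twist z units 0.0014015018096008379
travel units after turn [-0.0299 -0.002  -0.0007]
```

View pics/s12.png

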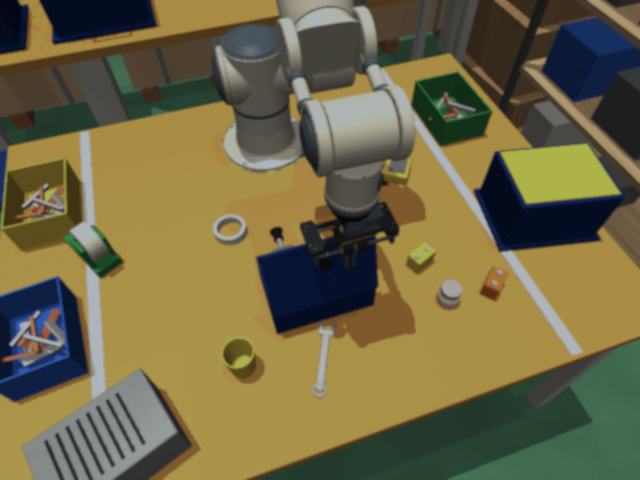

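Emit:
{"op": "send_rows", "data": {"travel": [[-0.1,0,0.03],[-0.1,0,0.04],[-0.1,0,0.04],[-0.1,0,0.04],[-0.09,0,0.05],[-0.09,0,0.05],[-0.09,0,0.06],[-0.08,0,0.06]], "twist": [[0,0,0],[0,0,0],[0,0,0],[0,0,0],[0,0,0],[0,0,0],[0,0,0],[0,0,0]], "grip": [1,1,1,1,1,1,1,1]}}

```text
time_s: 37.6
tcp_pos: [0.6165, 0.0283, 0.2064]
orientation: [1.0, -0.004, -0.0, -0.0]
wrist_force: [0.7, -0.1, 3.1]
finger_gap: 0.005
```

Emit:
{"op": "send_rows", "data": {"travel": [[-0.08,0,0.06],[-0.08,0,0.07],[-0.08,0,0.07],[-0.07,0,0.07],[-0.07,0,0.08],[-0.07,0,0.08],[-0.06,0,0.08],[-0.06,0,0.09]], "twist": [[0,0,0],[0,0,0],[0,0,0],[0,0,0],[0,0,0],[0,0,0],[0,0,0],[0,0,0]], "grip": [1,1,1,1,1,1,1,1]}}

```text
time_s: 38.4
tcp_pos: [0.5882, 0.0285, 0.1763]
orientation: [1.0, -0.004, -0.0, 0.0]
wrist_force: [-0.2, -0.6, 2.1]
finger_gap: 0.008
```

```bash
python3 go.py .5861 .028 .1764 -.009; python3 -c "
from h import *
b=snap('scene','s13')['color']; t=snap('top','t13')"
```

```text
tcp [0.5882 0.0285 0.1763] yaw -0.008787657546502382 tilt z [-0.0001 -0.     -1.    ] F [-0.2295 -0.5842  2.0527] gap mm 0.692538778456982 q6 1.5266362712342663
travel units now [-0.0424  0.0104 -0.0018]  twist z units 0.0017695204458134748
travel units after turn [-0.0424  0.0105 -0.0018]
```

View pics/s13.png

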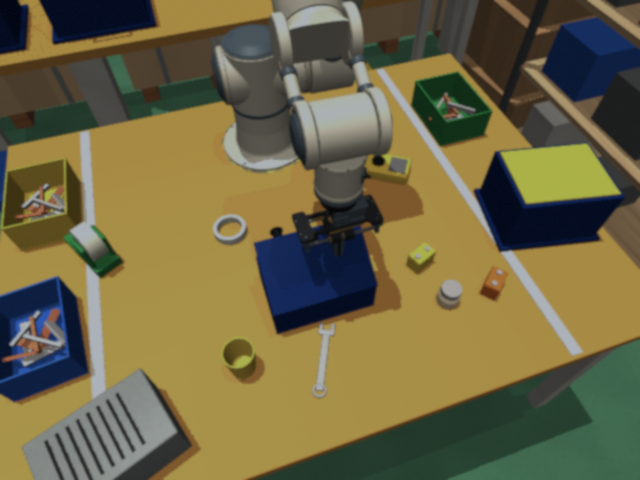

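The lid follows smoothly with about 2–3 N. I continue down more slowly.

Emit:
{"op": "send_rows", "data": {"travel": [[-0.07,0,0.09],[-0.07,0,0.09],[-0.05,0,0.1],[-0.05,0,0.1],[-0.04,0,0.1],[-0.04,0,0.1],[-0.03,0,0.1],[-0.03,0,0.08]], "twist": [[0,0,0],[0,0,0],[0,0,0],[0,0,0],[0,0,0],[0,0,0],[0,0,0],[0,0,0]], "grip": [1,1,1,1,1,1,1,1]}}

```text
time_s: 39.3
tcp_pos: [0.5693, 0.0287, 0.1382]
orientation: [1.0, -0.004, -0.0, -0.0]
wrist_force: [0.7, 0.5, 1.1]
finger_gap: 0.005
```

Emit:
{"op": "send_rows", "data": {"travel": [[-0.02,0,0.06],[-0.02,0,0.05],[-0.02,0,0.05],[-0.01,0,0.05],[-0.01,0,0.04],[-0.01,0,0.04],[0,0,0.03],[0,0,0]], "twist": [[0,0,0],[0,0,0],[0,0,0],[0,0,0],[0,0,0],[0,0,0],[0,0,0],[0,0,0]], "grip": [1,1,1,1,1,1,1,1]}}

```text
time_s: 40.1
tcp_pos: [0.5648, 0.0287, 0.1224]
orientation: [1.0, -0.004, -0.0, -0.0]
wrist_force: [0.5, -0.1, 0.6]
finger_gap: 0.003
```

Emit:
{"op": "send_rows", "data": {"travel": [[0,0,0.03],[0,0,0.03],[0,0,0.02],[0,0,0.02],[0,0,0.02],[0,0,0]], "twist": [[0,0,0],[0,0,0],[0,0,0],[0,0,0],[0,0,0],[0,0,0]], "grip": [1,1,1,1,1,1]}}

```text
time_s: 40.7
tcp_pos: [0.565, 0.0287, 0.1177]
orientation: [1.0, -0.004, 0.0, 0.0]
wrist_force: [-7.3, -0.2, 20.8]
finger_gap: 0.005
```

```bash
python3 go.py .56 .028 .11 -.009; python3 -c "
from h import *
b=snap('scene','s14')['color']
cv2.imwrite('pics/s14c.png',cv2.resize(b[210:340,240:400],None,fx=4.5,fy=4.5))"
```

```text
tcp [0.565  0.0287 0.1177] yaw -0.008692858676333971 tilt z [ 0.0004 -0.0001 -1.    ] F [-7.2967 -0.1876 20.8403] gap mm 0.4735498581628766 q6 1.5248111955794335
travel units now [-0.0992  0.0158  0.1532]  twist z units 0.0025595110305502364
travel units after turn [-0.0992  0.0158  0.1532]
```

View pics/s14c.png

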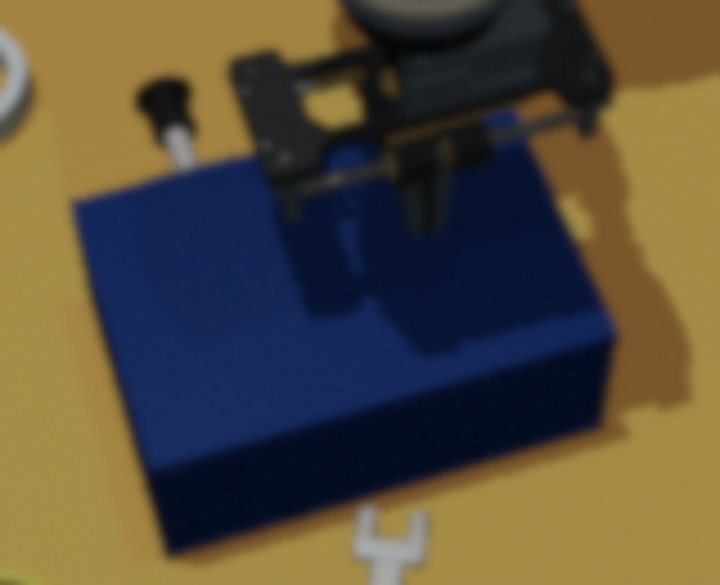

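The lid is closed: there is 21 N with the tip at z 0.104, which is the lid's top face when shut. I rise and go in front of the knob.

Emit:
{"op": "send_rows", "data": {"travel": [[0,0,-0.2],[0,0,-0.6],[0,0,-0.8],[-0.3,0.2,-0.1],[-0.6,0.35,0],[-0.7,0.4,0],[-0.7,0.4,0],[-0.7,0.4,0]], "twist": [[0,0,0],[0,0,0],[0,0,0],[0,0,0],[0,0,0],[0,0,0],[0,0,0],[0,0,0]], "grip": [1,1,1,1,1,1,1,1]}}

```text
time_s: 41.55
tcp_pos: [0.413, -0.0579, 0.2019]
orientation: [1.0, -0.004, 0.0, 0.0]
wrist_force: [0.3, -0.8, 0.1]
finger_gap: 0.008
```

Emit:
{"op": "send_rows", "data": {"travel": [[-0.5,0.3,0],[-0.1,0,0],[0,0,0],[0,0,0]], "twist": [[0,0,0],[0,0,0],[0,0,0],[0,0,0]], "grip": [1,1,1,1]}}

```text
time_s: 41.95
tcp_pos: [0.3852, -0.0722, 0.202]
orientation: [1.0, -0.004, 0.001, 0.0]
wrist_force: [0.1, -0.5, 0.1]
finger_gap: 0.007
```

```bash
python3 go.py .38 -.0762 .065 -.009; python3 -c "
from h import *
b=snap('scene','s15')['color'];t=snap('top','t15')"
```

```text
tcp [ 0.3852 -0.0722  0.202 ] yaw -0.00875715684051918 tilt z [ 0.0012 -0.0002 -1.    ] F [ 0.0944 -0.5254  0.1296] gap mm 0.6428202921770841 q6 1.2414655460509565
travel units now [-0.106   0.0813  2.739 ]  twist z units 0.0020236929956734895
travel units after turn [-0.1028  0.0819  2.7391]
```

View pics/s15.png

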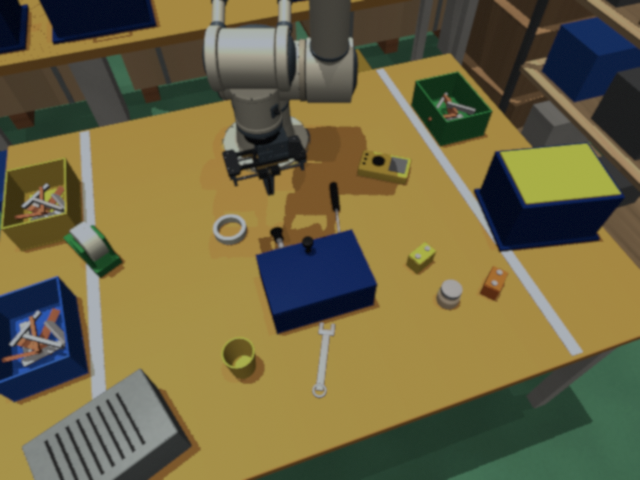

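Emit:
{"op": "send_rows", "data": {"travel": [[-0.1,0.08,0.3],[0,0,0.6],[0,0,0.6],[0,0,0.6],[0,0,0.4],[0,0,0.24],[0,0,0],[0,0,0]], "twist": [[0,0,0],[0,0,0],[0,0,0],[0,0,0],[0,0,0],[0,0,0],[0,0,0],[0,0,0]], "grip": [1,1,1,1,1,1,1,1]}}

```text
time_s: 42.85
tcp_pos: [0.3795, -0.076, 0.0647]
orientation: [1.0, -0.004, -0.0, -0.0]
wrist_force: [0.3, -0.7, -0.9]
finger_gap: 0.005
```

Emit:
{"op": "send_rows", "data": {"travel": [[0.15,0,0],[0.15,0,0],[0.1,0,0],[0.1,0,0],[0.1,0,0],[0.1,0,0],[0,0,0]], "twist": [[0,0,0],[0,0,0],[0,0,0],[0,0,0],[0,0,0],[0,0,0],[0,0,0]], "grip": [1,1,1,1,1,1,1]}}

```text
time_s: 43.55
tcp_pos: [0.4143, -0.0764, 0.0647]
orientation: [1.0, -0.004, -0.0, -0.0]
wrist_force: [-1.7, -0.8, 0.8]
finger_gap: 0.003
```

Emit:
{"op": "send_rows", "data": {"travel": [[0.06,0,0],[0.06,0,0],[0.06,0,0],[0.06,0,0],[0.06,0,0],[0.06,0,0],[0,0,0]], "twist": [[0,0,0],[0,0,0],[0,0,0],[0,0,0],[0,0,0],[0,0,0],[0,0,0]], "grip": [1,1,1,1,1,1,1]}}

```text
time_s: 44.25
tcp_pos: [0.4327, -0.0767, 0.0647]
orientation: [1.0, -0.004, 0.0, 0.0]
wrist_force: [0.0, -0.5, 0.6]
finger_gap: 0.004
```

Emit:
{"op": "send_rows", "data": {"travel": [[0.04,0,0],[0.04,0,0],[0.04,0,0],[0,0,0]], "twist": [[0,0,0],[0,0,0],[0,0,0],[0,0,0]], "grip": [1,1,1,1]}}

```text
time_s: 44.65
tcp_pos: [0.4341, -0.0761, 0.0642]
orientation: [1.0, -0.004, -0.004, -0.001]
wrist_force: [-19.2, -6.6, 11.6]
finger_gap: 0.007
```

Emit:
{"op": "send_rows", "data": {"travel": [[0.02,0,0],[0.02,0,0],[0,0,0]], "twist": [[0,0,0],[0,0,0],[0,0,0]], "grip": [1,1,1]}}

```text
time_s: 44.95
tcp_pos: [0.4342, -0.0759, 0.0641]
orientation: [1.0, -0.004, -0.005, -0.001]
wrist_force: [-31.1, -10.8, 18.3]
finger_gap: 0.007
```

Emit:
{"op": "send_rows", "data": {"travel": [[-0.1,0,0],[-0.4,0,0],[-0.6,0,0],[0,0,-0.5],[0,0,-0.8],[0,0,-0.8],[0,0.8,-0.8],[0,0.8,0]], "twist": [[0,0,0],[0,0,0],[0,0,0],[0,0,0],[0,0,0],[0,0,0],[0,0,0],[0,0,0]], "grip": [1,1,1,1,1,1,1,1]}}

```text
time_s: 45.75
tcp_pos: [0.3863, -0.1527, 0.2092]
orientation: [1.0, -0.003, 0.003, 0.002]
wrist_force: [0.2, 0.7, -0.9]
finger_gap: 0.005
```

Emit:
{"op": "send_rows", "data": {"travel": [[0,0.8,0],[0,0.8,0],[0,0.8,0],[0,0.8,0],[0,0.8,0],[0,0.5,0],[0,0,0],[0,0,0]], "twist": [[0,0,0],[0,0,0],[0,0,0],[0,0,0],[0,0,0],[0,0,0],[0,0,0],[0,0,0]], "grip": [1,1,1,1,1,1,1,1]}}

```text
time_s: 46.55
tcp_pos: [0.3821, -0.3763, 0.2047]
orientation: [1.0, -0.005, -0.0, -0.0]
wrist_force: [-0.1, 0.0, -0.1]
finger_gap: 0.003
```

```bash
python3 -c "
from h import *
print(sensors.state()['tcp_pos'],sensors.state()['time_s'])
b=snap('scene','s16')['color'];s=snap('top','t16');t=s['color']
cv2.imwrite('pics/c16.png',np.hstack([cv2.resize(b[210:340,240:400],(492,400)),cv2.resize(t[150:300,280:415],None,fx=2.6667,fy=2.6667)]))
c=np.array([.585,-.0231]);th=-.009;R=np.array([[np.cos(th),-np.sin(th)],[np.sin(th),np.cos(th)]])
for k in(0,.016,.032): print(k,proj(s,[*(c+R@[-.132-k,-.055]),.07]))
hsv=cv2.cvtColor(t,cv2.COLOR_BGR2HSV)
print([ (v,tuple(int(x) for x in t[v,367])) for v in range(258,292,2)])
for n,L in(('near',[-.085,.125]),('nr',[-.085,-.125]),('far',[.085,.125])): print(n,proj(s,[*(c+R@L),.1035]))
"
```

```text
[ 0.3821 -0.3763  0.2047] 46.55
0 [367.1621 275.4436]
0.016 [367.0049 282.2064]
0.032 [366.8474 288.9851]
[(258, (145, 150, 154)), (260, (181, 187, 185)), (262, (78, 84, 89)), (264, (51, 58, 64)), (266, (52, 59, 65)), (268, (53, 60, 66)), (270, (52, 59, 66)), (272, (50, 59, 65)), (274, (44, 55, 64)), (276, (48, 147, 186)), (278, (51, 156, 186)), (280, (49, 155, 186)), (282, (50, 155, 187)), (284, (49, 155, 187)), (286, (49, 155, 186)), (288, (49, 156, 186)), (290, (49, 156, 187))]
near [290.886 252.683]
nr [398.9934 255.8528]
far [293.5357 180.3094]
```

View pics/c16.png

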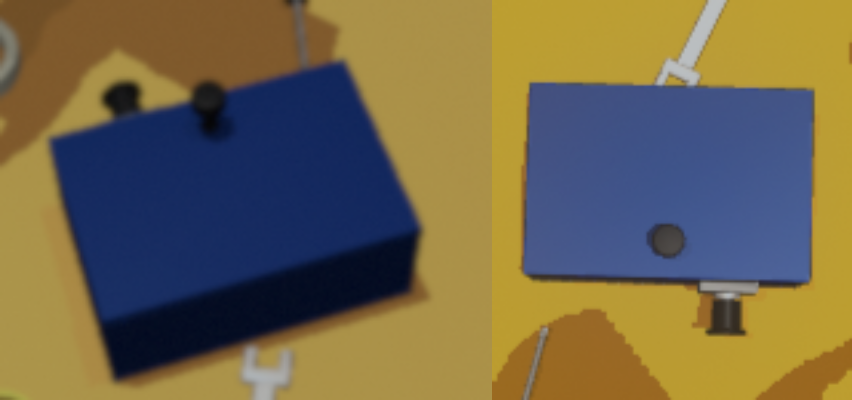

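View pics/t16.png

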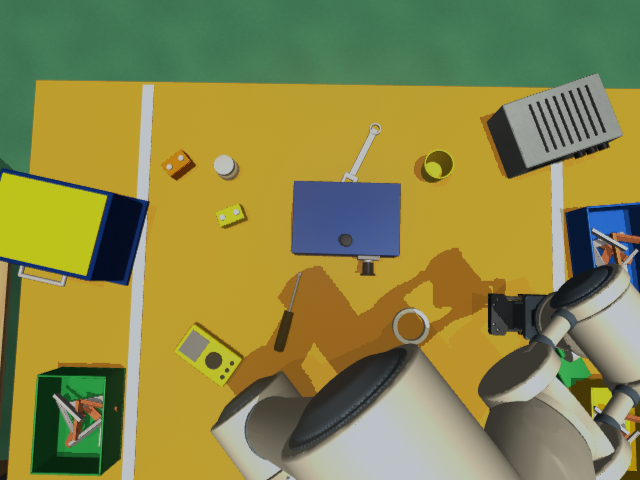

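The knob's outer face is at row 275, where home predicts 275.4 and fully out 289. The lid outline matches the closed prediction and the bystanders have not moved. I hand in.

```bash
python3 -c "
from bench import job
print(job.finish_job())"
```

```text
the job is handed in; nothing more can be done
None
```

I did the whole job in the order asked and handed it in at about 47 s of robot time. No verdict was reported.

**What I did:**
1. Pulled the knob out to its stop (25 N).
2. Set both black-topped cells upright on the case floor. Only two were there; the orange and yellow look-alikes were left alone.
3. Laid the plate on the posts. Contact came at the predicted height, and the pictures show it level.
4. Eased the lid shut with about 2–3 N while it moved. It seated with 21 N at the height of its closed top face.
5. Pushed the knob in to its stop (31 N), then moved the arm clear.

**Last checks:**
- **Lid and knob:** the lid outline matches the closed position. The knob's outer face is at row 275 in the top view, against 275.4 predicted for home.
- **Bystanders:** the other things on the bench look unmoved by eye.
- **Not checked:** the plate and cells cannot be seen under the closed lid, so I last saw them just before closing.
- **Small disagreement:** the camera and the gripper differed by about 1 mm sideways, well within the plate's 5 mm to spare.

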